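# Turn round the sugar refill station

## Robot

A 6-joint arm with a two-finger parallel gripper is mounted at the origin on the work surface. World frame = base frame: x ahead of the robot, y to its left, z up, the work surface at z = 0. Lengths are in m, angles in degrees, forces in N, time in s.
With the tool pointing down it reaches from about 0.375 to 0.825 m from the base axis. Payload 5.5 kg.
Tool frame: the origin (TCP) lies midway between the tips of the shut fingers; the grasp point (between the pads) lies 19 mm behind it; z points along the fingers, y is the line along which they close (so a half turn about z gives the same grasp; the last joint's range is limited). The gripper opens to 85 mm and grips with 20 to 120 N. Pads are 22 mm wide; open, the fingers measure 114 mm over their backs; the gripper's body (76 mm by 85 mm) begins 54 mm behind the grasp point. The pads swing forward as they close: fully open they stand 13 mm farther back than shut.
Start: joints at [-72.995, 17.962, -2.699, 69.339, 0, 90], TCP at [0.175, -0.574, 0.231] pointing down, gripper open.
Joint ranges: [-152.73, 152.73], [-39.44, 99.34], [-58.76, 71.6], [-118.89, 123.64], [-81.53, 83.1], [-180, 180]. Speed limits (degrees/s): [136.94, 136.94, 172.46, 180, 180, 180].

## Interface

Orientations are given as a 3x3 rotation matrix whose columns are the frame's x, y, z axes.
In Python, from station import arm gives the robot as it stands.
- The arm moves only by the tool carry_out, never from a script. Its argument "commands" is a list that holds one entry, the list of rows, each a list of 4 numbers: the shift along the tool's x, y, z in m, then the turn about the tool's z in rad. A call has exactly 8 rows; each row shifts and turns the commanded pose from where the row before left it, along the tool's axes as they then stand; what a row does not reach is not made up. A row lasts 1/12 s, in which the tool goes at most 41.7 mm and 7.16 degrees, less where a joint would pass 70% of its speed; a pose out of reach is approached as far as the arm can. A call is refused whole if a number of a shift passes 0.0417 or a number of a turn 0.125, either way. A call with a gripper value outside its range is refused whole. "grip" is the finger opening in m, from 0 to 0.0854, set as the call begins (left out, the last holds). The fingers move at their own pace and stop on an object; the grip force is fixed at half the most. Time passes only in rows, so rows that do not move let the fingers close, or fill a call up. It gives the time, the measured TCP pose, the force, the opening and the grip force at its end, in the units of the state.
- arm.read_state(): the state, without advancing time (a new reading comes with each control period).
- arm.snapshot(name): name is "scene" or "top" or "wrist"; returns (picture, depth): 384x512x3 uint8, red, green, blue; 384x512 float32, m along the optical axis (not along the pixel's ray), 0 where there is no reading.
- arm.camera_info(name): a dict with "fovy" (degrees; the focal length in pixels is half the picture's height over the tangent of half this angle, whatever the lens; pixels are square), "cx", "cy" (the principal point, pixels), "dist" ([k1, k2, p1, p2, k3] as OpenCV has them; the pictures are not rectified), "rvec" (rotation vector, rad) and "tvec" (3), from world to camera coordinates, as OpenCV has them. Camera axes: x right, y down, z forward; pixel columns grow to the right and rows downward; lengths in m; the calibration is good to about 2 mm. A picture is of the moment at which its call begins: read the wrist's pose just before it. camera_info takes no time and is no camera call; for the wrist camera it gives the pose at the moment of the call.
- arm.job_done(): hands the job in; it is judged then, once.
The state is a dict: "time_s": time; "q": joint angles; "joint_velocities": joint speeds; "joint_torque": joint torques, N m; "position": TCP position; "ee_rot": TCP orientation; "ft_force": force on the tool from outside, world axes, zero at the start; "wrist_torque": the same for the moment, N m; "finger_gap": opening from 0.0 (shut) to 1.0 (fully open); "grip_force": force on a finger pad.
Only numpy, scipy, OpenCV 4.12 (cv2) and the standard library are available. Lean on these libraries where they do the work, as an engineer would, in place of code of your own. Each camera call takes 0.05 s, during which the arm holds its last target. There are 200 camera calls.

## Task

Turn the sugar refill station round for the next shift: slide each full sugar pourer from its red filling ring across the steel plate into a green serving ring, keeping it standing on the surface all the way (never lift or tip a full one). Stand the two fallen empty pourers upright in red rings that are free, one to a ring, and move every spare cap from the mesh basket into the tin tray. Leave the other things on the counter where they are.

Things in the scene. Friction and masses are not known exactly. Their poses are not given: they have to be found in the camera images.
- plate: Flat steel slide plate inlaid flush in the counter (no edge or step), 300 mm (its x) by 240 mm (its y); origin: centre of its top face, level with the counter (z = 0), z up. Three lanes along its y, 95 mm apart, each with a painted red ring at the -y end and a green one at the +y end, 140 mm apart. Rings are flat paint, 80 mm inside, 90 mm outside.
- basket: Fixed square open mesh basket, 180 x 180 mm outside, 40 mm high, walls and floor 4 mm; origin: centre of its underside, x and y along the walls. A steel chute 110 mm wide comes down over its +y rim: lip 95 mm from the centre, 52 mm up, rising outward at 38 degrees.
- tray: Shallow open tin tray fixed on the counter, 170 mm (its x) by 110 mm (its y) outside, 18 mm high, walls and floor 3 mm; origin at the centre of its underside.
- tray_in (a point): Centre of the tin tray's inner floor, 3 mm above the counter; axes as the tray. (Unlisted: beyond about x = 0.75 m stand a napkin dispenser, menu holder and bottles up to 190 mm high, and a coin tray; all fixed.)
- red0 (a point): Red filling ring of lane 0: its centre on the top face of the slide plate (-95 mm in plate x, -70 mm in plate y), axes as the plate.
- red1 (a point): Red filling ring of lane 1: its centre on the top face of the slide plate (0 mm in plate x, -70 mm in plate y), axes as the plate.
- red2 (a point): Red filling ring of lane 2: its centre on the top face of the slide plate (95 mm in plate x, -70 mm in plate y), axes as the plate.
- green0 (a point): Green serving ring of lane 0: its centre on the top face of the slide plate (-95 mm in plate x, +70 mm in plate y), axes as the plate.
- green1 (a point): Green serving ring of lane 1: its centre on the top face of the slide plate (0 mm in plate x, +70 mm in plate y), axes as the plate.
- green2 (a point): Green serving ring of lane 2: its centre on the top face of the slide plate (95 mm in plate x, +70 mm in plate y), axes as the plate.
- full0: Clear glass sugar pourer: octagonal prism 56 mm across flats, 61 over corners, 95 mm high, then a round chrome lid 48 mm wide to 116 mm with a flap to 120 mm. Origin: centre of underside; z: foot to lid; flats face its x, y and the diagonals. Full of white sugar, 0.4 to 0.72 kg; starts upright near the centre of a red ring, any yaw. May be absent.
- full1: Clear glass sugar pourer: octagonal prism 56 mm across flats, 61 over corners, 95 mm high, then a round chrome lid 48 mm wide to 116 mm with a flap to 120 mm. Origin: centre of underside; z: foot to lid; flats face its x, y and the diagonals. Full of white sugar, 0.4 to 0.72 kg; starts upright near the centre of a red ring, any yaw. May be absent.
- full2: Clear glass sugar pourer: octagonal prism 56 mm across flats, 61 over corners, 95 mm high, then a round chrome lid 48 mm wide to 116 mm with a flap to 120 mm. Origin: centre of underside; z: foot to lid; flats face its x, y and the diagonals. Full of white sugar, 0.4 to 0.72 kg; starts upright near the centre of a red ring, any yaw. May be absent.
- empty0: Clear glass sugar pourer: octagonal prism 56 mm across flats, 61 over corners, 95 mm high, then a round chrome lid 48 mm wide to 116 mm with a flap to 120 mm. Origin: centre of underside; z: foot to lid; flats face its x, y and the diagonals. Empty, 0.2 to 0.37 kg; starts lying on a flat on the counter right (-y) of the plate, axis 28 mm up, lid end roughly towards the robot.
- empty1: Clear glass sugar pourer: octagonal prism 56 mm across flats, 61 over corners, 95 mm high, then a round chrome lid 48 mm wide to 116 mm with a flap to 120 mm. Origin: centre of underside; z: foot to lid; flats face its x, y and the diagonals. Empty, 0.2 to 0.37 kg; starts lying on a flat on the counter right (-y) of the plate, axis 28 mm up, lid end roughly towards the robot.
- cap0: Spare chrome pourer cap, a solid round disc 42 mm in diameter and 28 mm high (dark flap on top), about 60 g; origin: centre of its underside, z up through its top. Starts upright on the basket floor. May be absent.
- cap1: Spare chrome pourer cap, a solid round disc 42 mm in diameter and 28 mm high (dark flap on top), about 60 g; origin: centre of its underside, z up through its top. Starts upright on the basket floor. May be absent.
- cap2: Spare chrome pourer cap, a solid round disc 42 mm in diameter and 28 mm high (dark flap on top), about 60 g; origin: centre of its underside, z up through its top. Starts upright on the basket floor. May be absent.
- creamer: White creamer cup, 56 mm wide, 55 mm high; loose bystander standing upright, origin: centre of its underside.
- pepper: Small steel pepper shaker, 40 mm wide, 73 mm high; loose bystander standing upright, origin: centre of its underside.
- toothpicks: Small amber toothpick jar, 44 mm wide, 65 mm high; loose bystander standing upright, origin: centre of its underside.
Things that resemble listed ones, but are neither listed nor needed, are in the scene too. What is shaped like the empty0 but blue or purple is not meant.

How it is judged (in metres and radians):
At the end, for the whole second after the job is handed in: Every full pourer stands upright (within 0.1 rad) on the plate, its centre within 15 mm of a green ring's centre; both empty pourers stand upright on the plate within 15 mm of a red ring's centre; every cap lies inside the tin tray; all at rest and released ((horizontal distance between full0 and green0 below 0.015 m or horizontal distance between full0 and green1 below 0.015 m or horizontal distance between full0 and green2 below 0.015 m) and angle between each of full0, full1, full2, empty0, empty1's own z axis and vertical below 0.1 rad and z of full0 in the frame of plate between -0.004 and 0.005 m and linear speed of each of full0, full1, full2, empty0, empty1, cap0, cap1, cap2 below 0.02 m/s and (horizontal distance between full1 and green0 below 0.015 m or horizontal distance between full1 and green1 below 0.015 m or horizontal distance between full1 and green2 below 0.015 m) and z of full1 in the frame of plate between -0.004 and 0.005 m and (horizontal distance between full2 and green0 below 0.015 m or horizontal distance between full2 and green1 below 0.015 m or horizontal distance between full2 and green2 below 0.015 m) and z of full2 in the frame of plate between -0.004 and 0.005 m and (horizontal distance between empty0 and red0 below 0.015 m or horizontal distance between empty0 and red1 below 0.015 m or horizontal distance between empty0 and red2 below 0.015 m) and z of empty0 in the frame of plate between -0.004 and 0.005 m and (horizontal distance between empty1 and red0 below 0.015 m or horizontal distance between empty1 and red1 below 0.015 m or horizontal distance between empty1 and red2 below 0.015 m) and z of empty1 in the frame of plate between -0.004 and 0.005 m and x of cap0 in the frame of tray_in between -0.085 and 0.085 m and y of cap0 in the frame of tray_in between -0.055 and 0.055 m and z of cap0 in the frame of tray_in between -0.003 and 0.04 m and x of cap1 in the frame of tray_in between -0.085 and 0.085 m and y of cap1 in the frame of tray_in between -0.055 and 0.055 m and z of cap1 in the frame of tray_in between -0.003 and 0.04 m and x of cap2 in the frame of tray_in between -0.085 and 0.085 m and y of cap2 in the frame of tray_in between -0.055 and 0.055 m and z of cap2 in the frame of tray_in between -0.003 and 0.04 m); the robot touches nothing.
It fails at once if a full pourer is lifted off the surface (more than 10 mm) (z of any of full0, full1, full2 in the frame of plate above 0.01 m).
It fails at once if a full pourer is tipped (more than 0.4 rad) (angle between any of full0, full1, full2's own z axis and vertical above 0.4 rad).
It fails at once if a bystander is pushed more than 40 mm or knocked over (distance of any of creamer, pepper, toothpicks from where it was at the start of the episode above 0.04 m or angle between any of creamer, pepper, toothpicks's own z axis and vertical above 0.5 rad).
Of full0, full1, full2 only 2 to 3 are there at a start; the rules pass over those that are not, and their reading is None.
Of cap0, cap1, cap2 only 2 to 3 are there at a start; the rules pass over those that are not, and their reading is None.
At some moment in a run one of full0, full1, full2, empty0, empty1 may be knocked a few centimetres aside while the robot is not near it.
Once in a run the grip may slacken for a moment while it holds something.
It also fails if it takes over 210 s, if anything falls off the work surface, if the arm or the gripper's body presses on something with over 40 N, if the wrist force passes 120 N, or if a joint passes its speed limit or range.

## Working session

There is one attempt and no reset: what is moved stays moved. The work goes in short steps, Python scripts to look and compute and a tool call to move; the robot and the scene stay as the last step left them, time stands still between calls to the robot, and variables do not carry over. Pictures are saved under pics/ and viewed, at most 14 in all, crops included, and the job is handed in when it is done.

Besides the shell and the picture viewer there is one more tool, called as name(argument=value, ...) on one line, values as JSON. carry_out: Moves the arm, as the interface text tells. Its arguments: {"type":"object","properties":{"commands":{"type":"array"},"grip":{"type":"number"}},"required":["commands"]}

```bash
ls; mkdir -p pics; python3 - <<'E'
from station import arm
import cv2,numpy as np
s=arm.read_state();print({k:np.round(v,3).tolist() for k,v in s.items()})
for n in("scene","top"):
    p,d=arm.snapshot(n);cv2.imwrite(f"pics/{n}0.png",p[:,:,::-1]);np.save(f"pics/{n}0.npy",d)
    i=arm.camera_info(n);print(n,i)
print(arm.camera_info("wrist"))
E
```

```text
pics
{'time_s': 0.0, 'q': [-72.995, 18.003, -2.754, 69.339, 0.001, 89.998], 'joint_velocities': [0.008, 0.087, -0.054, 0.016, 0.111, -0.014], 'joint_torque': [-0.0, -53.959, 33.975, 0.019, -0.0, -0.0], 'position': [0.175, -0.573, 0.23], 'ee_rot': [[0.956, 0.292, -0.0], [0.292, -0.956, 0.002], [0.0, -0.002, -1.0]], 'ft_force': [0.794, 0.647, 0.682], 'wrist_torque': [0.031, 0.026, -0.041], 'grip_force': 0.0, 'finger_gap': 0.999}
scene {'fovy': 52.66321319644537, 'cx': 254.16594715476725, 'cy': 193.06319022903412, 'dist': array([-0.05399324,  0.        ,  0.        ,  0.        ,  0.        ]), 'rvec': array([ 0.85475676,  2.77283338, -0.74170486]), 'tvec': array([ 0.46886463, -0.21482714,  1.2796049 ])}
top {'fovy': 50.005466400851326, 'cx': 257.9281502722028, 'cy': 189.14245949047262, 'dist': array([0.02654905, 0.        , 0.        , 0.        , 0.        ]), 'rvec': array([ 2.19690159, -2.14738709,  0.12085253]), 'tvec': array([-0.04048909,  0.55986731,  1.39576135])}
{'fovy': 63.59022535224235, 'cx': 257.6939369968865, 'cy': 191.12041795232787, 'dist': array([-0.07615295,  0.        ,  0.        ,  0.        ,  0.        ]), 'rvec': array([-2.33533123,  1.72796415,  0.24722545]), 'tvec': array([-0.59971281, -0.03638161,  0.37843157])}
```

View pics/top0.png

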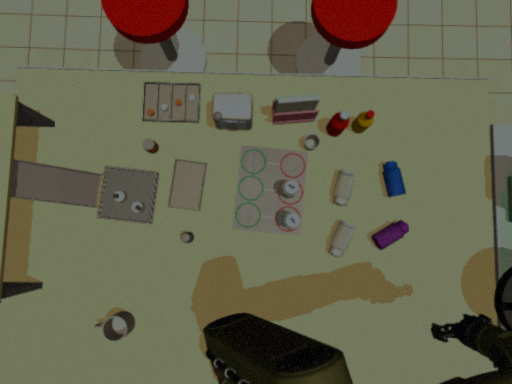

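View pics/scene0.png

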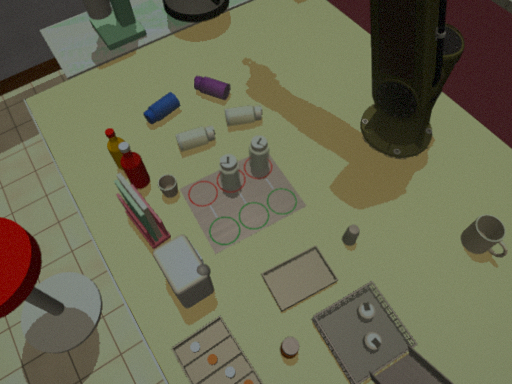

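The top view shows the plate around (270,190). Full pourers stand at (290,189) and (289,218), and the free red ring is at (293,165). There are caps at (119,196) and (138,207), with the tray at (188,185).

There are four lying pourers: clear ones at (344,187) and (341,239), blue at (393,180), and purple at (390,234). The clear two fit empty0/1, since blue and purple are excluded. The small items at (311,143), (150,146) and (187,237) are bystanders. I'll measure now and confirm in an enlarged crop.

```bash
cat > h.py <<'E'
import cv2,numpy as np
from station import arm
def K(i):
    f=192/np.tan(np.radians(i["fovy"]/2)); return np.array([[f,0,i["cx"]],[0,f,i["cy"]],[0,0,1]])
def ray(i,uv):
    R=cv2.Rodrigues(i["rvec"])[0]; n=cv2.undistortPoints(np.float64(uv).reshape(-1,1,2),K(i),i["dist"]).reshape(-1,2)
    return -R.T@i["tvec"], np.c_[n,np.ones(len(n))]@R
def onz(i,uv,z):
    o,d=ray(i,uv); return o+d*((np.broadcast_to(z,len(d))-o[2])/d[:,2])[:,None]
def proj(i,P): return cv2.projectPoints(np.float64(P).reshape(-1,1,3),i["rvec"],i["tvec"],K(i),i["dist"])[0].reshape(-1,2)
def cloud(i,d):
    v,u=np.mgrid[0:384,0:512]; uv=np.c_[u.ravel(),v.ravel()].astype(float)
    n=cv2.undistortPoints(uv.reshape(-1,1,2),K(i),i["dist"]).reshape(-1,2); z=d.ravel()
    R=cv2.Rodrigues(i["rvec"])[0]; P=(np.c_[n*z[:,None],z]-i["tvec"])@R; P[z==0]=np.nan
    return P.reshape(384,512,3)
def blobs(m,mn=15):
    n,l,s,c=cv2.connectedComponentsWithStats(m.astype(np.uint8)); return [(l==k,s[k],c[k]) for k in range(1,n) if s[k,4]>=mn]
E
python3 - <<'E'
from h import *
p=cv2.imread("pics/top0.png");i=arm.camera_info("top");C=cloud(i,np.load("pics/top0.npy"))
a=cv2.resize(p[135:260,225:415],None,fx=4,fy=4,interpolation=2);b=cv2.resize(p[155:230,90:210],None,fx=4,fy=4,interpolation=2)
o=np.zeros((810,760,3),np.uint8);o[:500]=a;o[505:805,:480]=b;cv2.imwrite("pics/c.png",cv2.resize(o,(560,597),interpolation=3))
h=cv2.cvtColor(p,cv2.COLOR_BGR2HSV)
g=(h[...,0]>50)&(h[...,0]<90)&(h[...,1]>80);g[:,:225]=0;g[:140]=0;g[240:]=0;g[:,310:]=0
r=((h[...,0]<8)|(h[...,0]>172))&(h[...,1]>60);r[:,:270]=0;r[:140]=0;r[240:]=0;r[:,310:]=0
for nm,m in(("g",g),("r",r)):
    for mk,s,c in blobs(m):
        cn=np.argwhere(mk)[:,::-1].astype(np.float32);W=onz(i,cn,0)[:,:2].astype(np.float32);print(nm,s,cv2.minEnclosingCircle(W))
z=C[...,2];roi=np.zeros_like(z,bool);roi[125:270,90:415]=1
print("counter z",np.nanmedian(z[140:240,205:225]))
for mk,s,c in blobs((z>0.012)&roi,8):
    P=C[mk];print(s[:4],c.round(1),"zmax",np.nanmax(P[:,2]).round(3),"med",np.nanmedian(P,0).round(3),"top mean",P[P[:,2]>np.nanmax(P[:,2])-.012].mean(0).round(3),P.min(0).round(3),P.max(0).round(3))
E
```

```text
r [280 153  26  25 144] ((0.6531486511230469, -0.14748536050319672), 0.04652763158082962)
r [277 181  27  24 118] ((0.5561470985412598, -0.14138810336589813), 0.04619324952363968)
r [275 206  26  26 123] ((0.46259385347366333, -0.13396677374839783), 0.04573382809758186)
counter z 0.0004338588342841
[215 125  37   6] [233.4 127.1] zmax 0.096 med [0.771 0.062 0.053] top mean [0.769 0.053 0.09 ] [0.766 0.001 0.013] [0.782 0.127 0.096]
[327 125  22  12] [335.9 129.5] zmax 0.129 med [ 0.764 -0.285  0.084] top mean [ 0.766 -0.297  0.123] [ 0.755 -0.321  0.013] [ 0.797 -0.266  0.129]
[352 125  18   9] [359.6 128.2] zmax 0.107 med [ 0.775 -0.371  0.057] top mean [ 0.776 -0.381  0.099] [ 0.77  -0.396  0.012] [ 0.794 -0.355  0.107]
[304 134  16  17] [311.7 140.9] zmax 0.062 med [ 0.737 -0.213  0.048] top mean [ 0.729 -0.21   0.055] [ 0.7   -0.234  0.012] [ 0.754 -0.182  0.062]
[142 139  16  15] [149.8 145.7] zmax 0.072 med [0.698 0.345 0.062] top mean [0.701 0.349 0.065] [0.68  0.328 0.016] [0.721 0.37  0.072]
[171 159  35  52] [189.9 179.9] zmax 0.025 med [0.605 0.198 0.018] top mean [0.591 0
[... 919 characters left out ...]
2] [136.9 206.8] zmax 0.041 med [0.49  0.385 0.031] top mean [0.49  0.387 0.033] [0.472 0.368 0.014] [0.51  0.407 0.041]
[281 212  20  18] [290.6 220.8] zmax 0.125 med [ 0.451 -0.136  0.115] top mean [ 0.453 -0.138  0.118] [ 0.425 -0.168  0.019] [ 0.481 -0.109  0.125]
[329 220  28  38] [341.7 238.3] zmax 0.064 med [ 0.399 -0.313  0.051] top mean [ 0.405 -0.319  0.057] [ 0.335 -0.362  0.017] [ 0.46  -0.273  0.064]
[371 220  39  30] [390.1 234.2] zmax 0.065 med [ 0.416 -0.475  0.052] top mean [ 0.412 -0.475  0.057] [ 0.365 -0.54   0.012] [ 0.466 -0.421  0.065]
[181 232  12  11] [186.6 237.3] zmax 0.079 med [0.391 0.207 0.067] top mean [0.391 0.212 0.072] [0.374 0.194 0.013] [0.408 0.224 0.079]
```

View pics/c.png

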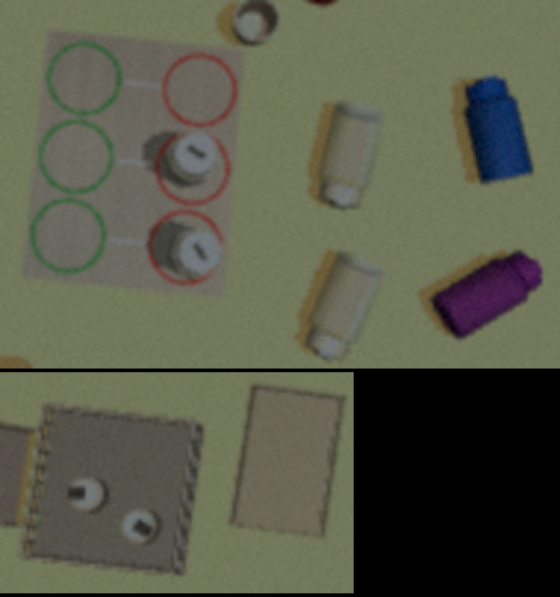

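The crop confirms it. The two clear pourers lie with their lids towards the robot, the blue and purple ones are decoys, and two full pourers stand in reds 1 and 2. The basket holds two caps, with flaps at crop pixels (77,493) and (141,527). Next: refining greens, empties' axes, caps, tray.

```bash
python3 - <<'E'
from h import *
p=cv2.imread("pics/top0.png");i=arm.camera_info("top");C=cloud(i,np.load("pics/top0.npy"));z=C[...,2]
f=p.astype(int);g=(f[...,1]-f[...,2]>12)&(f[...,1]-f[...,0]>0);g[:,:232]=0;g[:,270:]=0;g[:145]=0;g[232:]=0
h=cv2.cvtColor(p,cv2.COLOR_BGR2HSV);g&=h[...,0]>38
for mk,s,c in blobs(g):
    W=onz(i,np.argwhere(mk)[:,::-1],0)[:,:2].astype(np.float32);print("g",s,cv2.minEnclosingCircle(W))
for nm,(u0,v0,u1,v1) in dict(e0=(325,165,362,212),e1=(325,212,362,262)).items():
    m=np.zeros_like(z,bool);m[v0:v1,u0:u1]=1;m&=(z>.03)&(z<.08)
    P=C[m][:,:2].astype(np.float32);rc=cv2.minAreaRect(P);l=cv2.fitLine(P,cv2.DIST_L2,0,.01,.01).ravel()
    t=(P-l[2:])@l[:2];n=(P-l[2:])@[-l[1],l[0]];print(nm,"rect",rc,"line",l,"ang",np.degrees(np.arctan2(l[1],l[0])),"ext",np.percentile(t,[0,1,99,100]),np.percentile(n,[1,99]))
    for a in np.arange(t.min(),t.max(),.012):
        k=abs(t-a)<.006
        if k.sum()>3:print("  %.3f n %.3f..%.3f"%(a,n[k].min(),n[k].max()),"zmax %.3f"%np.nanpercentile(z[m][k],80))
for nm,(u0,v0,u1,v1) in dict(c0=(112,188,128,204),c1=(130,200,146,216)).items():
    print(nm);m=np.zeros_like(z,bool);m[v0:v1,u0:u1]=1;m&=z>.022
    W=C[m][:,:2].astype(np.float32);print(cv2.minEnclosingCircle(W),np.median(W,0))
m=(z>.008)&(z<.03);m[:,:168]=0;m[:,210:]=0;m[:155]=0;m[215:]=0
print("tray",cv2.minAreaRect(C[m][:,:2].astype(np.float32)))
E
```

```text
g [241 149  26  25 137] ((0.6631359457969666, -0.008930771611630917), 0.04558391869068146)
g [238 175  26  26 147] ((0.5686131715774536, -0.0011690403334796429), 0.04569544643163681)
g [235 202  26  26 155] ((0.4734627306461334, 0.006240051705390215), 0.046067386865615845)
e0 rect ((0.570598304271698, -0.3214314579963684), (0.0594990998506546, 0.12076789885759354), 77.87256622314453) line [ 0.971167   -0.23839998  0.5722538  -0.32004216] ang -13.792124 ext [-0.06167126 -0.05987905  0.05759349  0.05903611] [-0.03001156  0.02700751]
  -0.062 n -0.025..0.021 zmax 0.051
  -0.050 n -0.026..0.021 zmax 0.053
  -0.038 n -0.026..0.025 zmax 0.052
  -0.026 n -0.032..0.027 zmax 0.058
  -0.014 n -0.032..0.027 zmax 0.057
  -0.002 n -0.031..0.028 zmax 0.056
  0.010 n -0.031..0.028 zmax 0.058
  0.022 n -0.030..0.025 zmax 0.058
  0.034 n -0.030..0.025 zmax 0.059
  0.046 n -0.030..0.025 zmax 0.058
  0.058 n -0.030..0.024 zmax 0.057
e1 rect ((0.39433935284614563, -0.31578654050827026), (0.0567355714738369, 0.12002987414598465), 66.4076919555664) line [ 0.91972697 -0.39255863  0.39791578 -0.31407803] ang -23.113802 ext [-0.06265473 -0.06018262  0.05629733  0.05755442] [-0.02953274  0.02490896]
  -0.063 n -0.026..0.017 zmax 0.052
  -0.051 n -0.023..0.022 zmax 0.052
  -0.039 n -0.027..0.022 zmax 0.052
  -0.027 n -0.030..0.025 zmax 0.057
  -0.015 n -0.029..0.025 zmax 0.058
  -0.003 n -0.029..0.025 zmax 0.058
  0.009 n -0.031..0.025 zmax 0.057
  0.021 n -0.029..0.025 zmax 0.058
  0.033 n -0.031..0.025 zmax 0.057
  0.045 n -0.030..0.024 zmax 0.058
  0.057 n -0.029..0.025 zmax 0.058
c0
((0.5261936783790588, 0.45028939843177795), 0.02106543630361557) [0.5257689  0.44912127]
c1
((0.48960238695144653, 0.38796085119247437), 0.02188647910952568) [0.48948556 0.38592583]
tray ((0.5742330551147461, 0.216694638133049), (0.201303169131279, 0.13727733492851257), 1.3731235265731812)
```

carry_out(commands=[[[0,0,0,-0.125],[0,0,0,-0.125],[0,0,0,-0.125],[0,0,0,-0.125],[0,0,0,-0.125],[0,0,0,-0.125],[0,0,0,-0.125],[0,0,0,-0.125]]], grip=0.0854)

```text
time_s: 0.77
position: [0.1754, -0.5734, 0.2308]
ee_rot: [[0.265, 0.964, -0.0], [0.964, -0.265, 0.001], [0.001, -0.001, -1.0]]
ft_force: [0.3, -0.3, 0.2]
finger_gap: 1.0
grip_force: 0.0
```

carry_out(commands=[[[0,0,0,-0.125],[0,0,0,-0.125],[0,0,0,-0.125],[0,0,0,-0.125],[0,0,0,-0.125],[0,0,0,-0.125],[0,0,0,-0.125],[0,0,0,-0.125]]])

```text
time_s: 1.43
position: [0.1754, -0.5734, 0.2308]
ee_rot: [[-0.669, 0.744, -0.0], [0.744, 0.669, 0.001], [0.001, 0.0, -1.0]]
ft_force: [-0.2, -0.9, 0.3]
finger_gap: 0.996
grip_force: 0.0
```

carry_out(commands=[[[0,0,0,-0.125],[0,0,0,-0.125],[0,0,0,-0.125],[0,0,0,-0.125],[0,0,0,-0.125],[0,0,0,-0.125],[0,0,0,-0.018],[0,0,0,0]]])

```text
time_s: 2.1
position: [0.1754, -0.5735, 0.2309]
ee_rot: [[-0.997, 0.079, -0.0], [0.079, 0.997, 0.001], [0.0, 0.001, -1.0]]
ft_force: [0.1, 0.7, 0.7]
finger_gap: 1.002
grip_force: 0.0
```

```bash
cat >> h.py <<'E'
def to(x,y,z,psi=None):
    s=arm.read_state();R=np.array(s["ee_rot"]);p=np.array(s["position"]);c=np.degrees(np.arctan2(R[1,0],R[0,0]))%360
    print("t %.2f pos"%s["time_s"],p.round(4),"psi %.2f gap %.4f grip %.1f F"%(c,s["finger_gap"]*.0854,s["grip_force"]),np.round(s["ft_force"],1),"q6 %.0f"%s["q"][5])
    print(" shift tool",(R.T@(np.array([x,y,z])-p)).round(4), "" if psi is None else "turn %.4f"%np.radians(c-psi))
E
python3 -c "
from h import *
to(.562,-.133,.23,175.6)"
```

```text
t 2.10 pos [ 0.1754 -0.5735  0.2309] psi 175.47 gap 0.0856 grip 0.0 F [0.1 0.7 0.7] q6 -68
 shift tool [-0.3506  0.4697  0.0011] turn -0.0023
```

carry_out(commands=[[[-0.0219,0.0294,0,0],[-0.0219,0.0294,0,0],[-0.0219,0.0294,0,0],[-0.0219,0.0294,0,0],[-0.0219,0.0294,0,0],[-0.0219,0.0294,0,0],[-0.0219,0.0294,0,0],[-0.0219,0.0294,0,0]]])

```text
time_s: 2.77
position: [0.369, -0.3512, 0.2314]
ee_rot: [[-0.997, 0.08, 0.0], [0.08, 0.997, -0.0], [-0.0, -0.0, -1.0]]
ft_force: [1.1, -0.1, 0.4]
finger_gap: 1.002
grip_force: 0.0
```

carry_out(commands=[[[-0.0219,0.0294,0,0],[-0.0219,0.0294,0,0],[-0.0219,0.0294,0,0],[-0.0219,0.0294,0,0],[-0.0219,0.0294,0,0],[-0.0219,0.0294,0,0],[-0.0219,0.029,0,0],[-0.0219,0.029,0,0]]])

```text
time_s: 3.43
position: [0.5617, -0.1308, 0.2313]
ee_rot: [[-0.997, 0.08, -0.0], [0.08, 0.997, -0.0], [0.0, -0.0, -1.0]]
ft_force: [0.5, -0.8, 0.4]
finger_gap: 1.002
grip_force: 0.0
```

```bash
python3 - <<'E'
from h import *
i=arm.camera_info("wrist");p,d=arm.snapshot("wrist");cv2.imwrite("pics/w1.png",p[:,:,::-1]);C=cloud(i,d);z=C[...,2]
for mk,s,c in blobs((z>.108)&(z<.123),60):
    W=C[mk];print(s,c.round(),W.mean(0).round(4),cv2.minEnclosingCircle(W[:,:2].astype(np.float32)))
for mk,s,c in blobs((z>.085)&(z<.1),60): print("body",s,C[mk].mean(0).round(4),cv2.minAreaRect(C[mk][:,:2].astype(np.float32)))
to(.562,-.133,.055,175.6)
E
```

```text
[ 206   26   61   64 3014] [236.  57.] [ 0.4555 -0.1401  0.1165] ((0.45525142550468445, -0.14021027088165283), 0.02442619390785694)
[ 227  161   55   57 2312] [254. 188.] [ 0.5622 -0.1345  0.1164] ((0.5640607476234436, -0.13476192951202393), 0.024487672373652458)
[416 355  26  13 222] [429. 361.] [0.7724 0.0386 0.1168] ((0.7718333005905151, 0.03730277717113495), 0.015279640443623066)
body [204  30  69  66 614] [ 0.4683 -0.1349  0.0911] ((0.46115952730178833, -0.13783453404903412), (0.043442677706480026, 0.057153187692165375), 22.93815803527832)
body [223 150  64  42 620] [ 0.5472 -0.1325  0.0914] ((0.5529172420501709, -0.1335766315460205), (0.05993027612566948, 0.0386538952589035), 84.5087661743164)
body [ 69 361  29  23 341] [ 0.784  -0.3622  0.0928] ((0.7876756191253662, -0.3612455129623413), (0.040389835834503174, 0.011323286220431328), 32.25141906738281)
t 3.48 pos [ 0.5659 -0.1261  0.231 ] psi 175.67 gap 0.0852 grip 0.0 F [3.2 3.3 0.1] q6 -8
 shift tool [ 0.0039 -0.0079  0.176 ] turn 0.0013
```

View pics/w1.png

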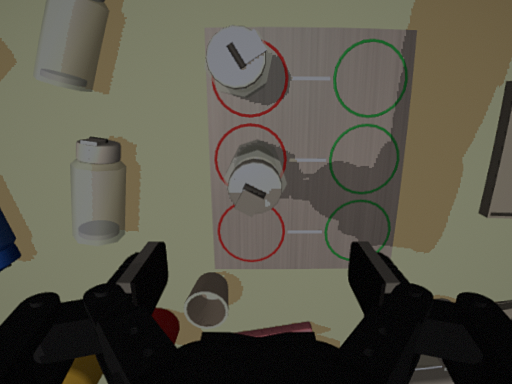

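The wrist view shows the lids of the full pourers at (254,188), in red1, and (236,57), in red2. That puts them at (0.563,-0.135) and (0.455,-0.140) with tops at z≈0.116, agreeing with the top camera to 3 mm. Descending on the first.

carry_out(commands=[[[-0.001,-0.002,0.02,0],[0,0,0.022,0],[0,0,0.022,0],[0,0,0.022,0],[0,0,0.022,0],[0,0,0.022,0],[0,0,0.022,0],[0,0,0.022,0]]])

```text
time_s: 4.15
position: [0.5614, -0.1346, 0.0562]
ee_rot: [[-0.997, 0.08, -0.0], [0.08, 0.997, -0.0], [0.0, -0.0, -1.0]]
ft_force: [-0.0, -0.5, -1.0]
finger_gap: 1.0
grip_force: 0.0
```

carry_out(commands=[[[0,0,0,0],[0,0,0,0],[0,0,0,0],[0,0,0,0],[0,0,0,0],[0,0,0,0],[0,0,0,0],[0,0,0,0]]], grip=0.04)

```text
time_s: 4.82
position: [0.5619, -0.1346, 0.0577]
ee_rot: [[-0.997, 0.077, 0.001], [0.077, 0.997, -0.0], [-0.001, -0.0, -1.0]]
ft_force: [-0.5, 0.3, -3.0]
finger_gap: 0.69
grip_force: 65.2
```

```bash
python3 - <<'E'
from h import *
to(.5685,-.0015,.055,175.6)
E
```

```text
t 4.82 pos [ 0.5619 -0.1346  0.0577] psi 175.59 gap 0.0589 grip 65.2 F [-0.5  0.3 -3. ] q6 -9
 shift tool [0.0037 0.1332 0.0027] turn -0.0001
```

carry_out(commands=[[[0,0.004,0,0],[0,0.008,0,0],[0.0005,0.01,0,0],[0.0005,0.01,0,0],[0.0005,0.01,0,0],[0.0005,0.01,0,0],[0.0005,0.01,0,0],[0,0.01,0,0]]])

```text
time_s: 5.48
position: [0.5649, -0.0616, 0.0576]
ee_rot: [[-0.997, 0.076, 0.0], [0.076, 0.997, -0.001], [-0.0, -0.001, -1.0]]
ft_force: [0.5, -2.5, 0.7]
finger_gap: 0.685
grip_force: 65.5
```

carry_out(commands=[[[0,0.01,0,0],[0,0.01,0,0],[0,0.01,0,0],[0,0.01,0,0],[0,0.01,0,0],[0,0.007,0,0],[0,0.004,0,0],[0,0,0,0]]])

```text
time_s: 6.15
position: [0.5698, -0.0005, 0.0576]
ee_rot: [[-0.997, 0.076, 0.001], [0.076, 0.997, 0.001], [-0.0, 0.001, -1.0]]
ft_force: [-0.8, -0.3, 4.9]
finger_gap: 0.687
grip_force: 65.8
```

```bash
python3 - <<'E'
from h import *
to(.5685,-.0015,.055,175.6)
i=arm.camera_info("wrist");p,d=arm.snapshot("wrist");C=cloud(i,d);z=C[...,2]
for mk,s,c in blobs((z>.108)&(z<.126),60):
    W=C[mk];print(s,c.round(),W.mean(0).round(4),cv2.minEnclosingCircle(W[:,:2].astype(np.float32)))
E
```

```text
t 6.15 pos [ 5.698e-01 -5.000e-04  5.760e-02] psi 175.66 gap 0.0587 grip 65.8 F [-0.8 -0.3  4.9] q6 4
 shift tool [ 0.0012 -0.0011  0.0026] turn 0.0011
[ 188  257  140   84 8603] [257. 300.] [ 0.5603 -0.0006  0.1151] ((0.5690245628356934, -0.0011458108201622963), 0.023648977279663086)
[  46  276  135  100 5369] [110. 316.] [ 0.5616 -0.0489  0.1173] ((0.5618395209312439, -0.04293753206729889), 0.023984873667359352)
[ 335  276  135   98 5394] [406. 315.] [0.5688 0.0472 0.1173] ((0.5683915615081787, 0.041147518903017044), 0.023637833073735237)
```

carry_out(commands=[[[0,0,0,0],[0,0,0,0],[0,0,0,0],[0,0,0,0],[0,0,0,0],[0,0,0,0],[0,0,-0.01,0],[0,0,-0.02,0]]], grip=0.0854)

```text
time_s: 6.87
position: [0.5673, -0.0017, 0.0858]
ee_rot: [[-0.997, 0.077, -0.005], [0.077, 0.997, 0.0], [0.005, -0.0, -1.0]]
ft_force: [0.0, 1.0, 0.2]
finger_gap: 1.0
grip_force: 0.0
```

carry_out(commands=[[[0,0,-0.03,0],[0,0,-0.03,0],[0,0,-0.03,0],[0.021,-0.0296,0,0],[0.021,-0.0296,0,0],[0.021,-0.0296,0,0],[0.021,-0.0296,0,0],[0.02,-0.0296,0,0]]])

```text
time_s: 7.53
position: [0.4532, -0.1422, 0.1782]
ee_rot: [[-0.997, 0.076, 0.001], [0.076, 0.997, -0.0], [-0.001, -0.0, -1.0]]
ft_force: [-0.2, -1.5, 0.5]
finger_gap: 1.001
grip_force: 0.0
```

carry_out(commands=[[[0,0,0,0],[0,0,0,0],[0,0,0,0],[0,0,0,0],[0,0,0,0],[0,0,0,0],[0,0,0,0],[0,0,0,0]]])

```text
time_s: 8.2
position: [0.4546, -0.1408, 0.1772]
ee_rot: [[-0.997, 0.076, -0.0], [0.076, 0.997, 0.0], [0.0, 0.0, -1.0]]
ft_force: [0.5, -1.5, -0.4]
finger_gap: 0.997
grip_force: 0.0
```

```bash
python3 - <<'E'
from h import *
to(.455,-.140,.055,175.6)
i=arm.camera_info("wrist");p,d=arm.snapshot("wrist");cv2.imwrite("pics/w2.png",p[:,:,::-1]);C=cloud(i,d);z=C[...,2]
for mk,s,c in blobs((z>.108)&(z<.126),60):
    W=C[mk];print(s,c.round(),W.mean(0).round(4),cv2.minEnclosingCircle(W[:,:2].astype(np.float32)))
E
```

```text
t 8.20 pos [ 0.4546 -0.1408  0.1772] psi 175.66 gap 0.0851 grip 0.0 F [ 0.5 -1.5 -0.4] q6 -13
 shift tool [-0.0004  0.0008  0.1222] turn 0.0011
[ 226  173   69   66 3477] [259. 206.] [ 0.4533 -0.1404  0.1165] ((0.4553317129611969, -0.14025725424289703), 0.024408800527453423)
```

carry_out(commands=[[[0,0,0.015,0],[0,0,0.02,0],[0,0,0.02,0],[0,0,0.02,0],[0,0,0.02,0],[0,0,0.02,0],[0,0,0.005,0],[0,0,0,0]]])

```text
time_s: 8.92
position: [0.4529, -0.1408, 0.0559]
ee_rot: [[-0.997, 0.077, -0.003], [0.077, 0.997, 0.001], [0.003, 0.001, -1.0]]
ft_force: [-0.3, -0.7, 0.4]
finger_gap: 1.001
grip_force: 0.0
```

carry_out(commands=[[[0,0,0,0],[0,0,0,0],[0,0,0,0],[0,0,0,0],[0,0,0,0],[0,0,0,0],[0,0,0,0],[0,0,0,0]]], grip=0.04)

```text
time_s: 9.58
position: [0.4558, -0.1412, 0.059]
ee_rot: [[-0.997, 0.077, 0.003], [0.077, 0.997, 0.0], [-0.003, 0.0, -1.0]]
ft_force: [-1.5, 2.3, 5.5]
finger_gap: 0.672
grip_force: 63.3
```

carry_out(commands=[[[0,0.004,0,0],[0,0.008,0,0],[-0.001,0.01,0,0],[-0.001,0.01,0,0],[-0.001,0.01,0,0],[-0.001,0.01,0,0],[-0.001,0.01,0,0],[-0.001,0.01,0,0]]])

```text
time_s: 10.25
position: [0.4675, -0.0716, 0.0589]
ee_rot: [[-0.997, 0.078, 0.003], [0.078, 0.997, -0.006], [-0.003, -0.005, -1.0]]
ft_force: [-0.2, -5.8, 5.0]
finger_gap: 0.676
grip_force: 64.1
```

carry_out(commands=[[[-0.001,0.011,0,0],[0,0.011,0,0],[0,0.011,0,0],[0,0.011,0,0],[0,0.011,0,0],[0,0.01,0,0],[0,0.007,0,0],[0,0.003,0,0]]])

```text
time_s: 10.92
position: [0.4743, 0.0036, 0.0589]
ee_rot: [[-0.997, 0.077, 0.003], [0.077, 0.997, -0.005], [-0.004, -0.005, -1.0]]
ft_force: [-0.5, -6.4, 6.9]
finger_gap: 0.674
grip_force: 64.1
```

```bash
python3 - <<'E'
from h import *
to(.4735,.006,.055,175.6)
i=arm.camera_info("wrist");p,d=arm.snapshot("wrist");cv2.imwrite("pics/w3.png",p[:,:,::-1]);C=cloud(i,d);z=C[...,2]
for mk,s,c in blobs((z>.108)&(z<.126),60):
    W=C[mk];print(s,c.round(),W.mean(0).round(4),cv2.minEnclosingCircle(W[:,:2].astype(np.float32)))
E
```

```text
t 10.92 pos [0.4743 0.0036 0.0589] psi 175.61 gap 0.0576 grip 64.1 F [-0.5 -6.4  6.9] q6 5
 shift tool [0.001  0.0023 0.0038] turn 0.0001
[ 187  248  144   93 9892] [257. 296.] [0.4628 0.0038 0.1165] ((0.47169631719589233, 0.0032563440036028624), 0.024223877117037773)
[  52  273  129   99 5190] [112. 313.] [ 0.4658 -0.0438  0.1179] ((0.46664971113204956, -0.03824092447757721), 0.02363608218729496)
[ 335  275  131   96 5275] [404. 314.] [0.4731 0.0512 0.1176] ((0.4730590581893921, 0.045402802526950836), 0.02373354136943817)
```

carry_out(commands=[[[0,0,0,0],[0,0,0,0],[0,0,0,0],[0,0,0,0],[0,0,0,0],[0,0,0,0],[0,0,-0.01,0],[0,0,-0.02,0]]], grip=0.0854)

```text
time_s: 11.63
position: [0.4705, 0.0047, 0.0861]
ee_rot: [[-0.997, 0.077, -0.005], [0.077, 0.997, 0.0], [0.005, -0.0, -1.0]]
ft_force: [0.0, -0.7, -0.1]
finger_gap: 0.999
grip_force: 0.0
```

carry_out(commands=[[[0,0,-0.03,0],[0,0,-0.04,0],[0,0,-0.04,0],[-0.0103,-0.0316,-0.01,0],[-0.0103,-0.0316,0,0],[-0.0103,-0.0316,0,0],[-0.0103,-0.0316,0,0],[-0.0103,-0.0316,0,0]]])

```text
time_s: 12.3
position: [0.5121, -0.1583, 0.2084]
ee_rot: [[-0.997, 0.077, 0.001], [0.077, 0.997, -0.0], [-0.001, -0.0, -1.0]]
ft_force: [1.3, 0.4, 0.3]
finger_gap: 0.999
grip_force: 0.0
```

carry_out(commands=[[[-0.0103,-0.0316,0,0],[-0.0103,-0.0316,0,0],[-0.0103,-0.0316,0,0],[-0.0103,-0.0316,0,0],[-0.0103,-0.0316,0,0],[0,0,0,0.075],[0,0,0,0.075],[0,0,0,0]]])

```text
time_s: 12.97
position: [0.5508, -0.3189, 0.2075]
ee_rot: [[-0.974, 0.228, -0.0], [0.228, 0.974, 0.0], [0.0, 0.0, -1.0]]
ft_force: [-0.3, -0.3, -0.3]
finger_gap: 0.999
grip_force: 0.0
```

```bash
cat >> h.py <<'E'
def lying(C,x0,x1,y0,y1):
    # octagon body top strip: axis through body edges, foot at +x end
    m=(C[...,2]>.03)&(C[...,2]<.075)&(C[...,0]>x0)&(C[...,0]<x1)&(C[...,1]>y0)&(C[...,1]<y1)
    bm=max(blobs(m,50),key=lambda b:b[1][4])[0];P=C[bm][:,:2].astype(np.float32);print("n",len(P),"z95 %.3f"%np.percentile(C[bm][:,2],95),"rect",cv2.minAreaRect(P))
    l=cv2.fitLine(P,cv2.DIST_HUBER,0,.001,.001).ravel();a=l[:2]*np.sign(l[0]);nn=np.array([-a[1],a[0]]);t=(P-l[2:])@a;n=(P-l[2:])@nn
    b=t>np.percentile(t,30);cn=(np.percentile(n[b],1)+np.percentile(n[b],99))/2
    foot=l[2:]+a*np.percentile(t,99.5)+nn*cn;lid=l[2:]+a*np.percentile(t,.5)+nn*cn
    print("ang %.1f"%np.degrees(np.arctan2(a[1],a[0])),"foot",foot.round(4),"lid",lid.round(4),"len %.3f wid %.3f"%(np.ptp(t),np.percentile(n,99)-np.percentile(n,1)),"grasp78",(foot-.078*a).round(4))
E
python3 - <<'E'
from h import *
to(.552,-.3184,.012,167)
i=arm.camera_info("wrist");p,d=arm.snapshot("wrist");cv2.imwrite("pics/w4.png",p[:,:,::-1]);C=cloud(i,d)
lying(C,.48,.66,-.40,-.26)
i=arm.camera_info("top");p,d=arm.snapshot("top");cv2.imwrite("pics/t4.png",p[:,:,::-1]);C=cloud(i,d)
lying(C,.32,.48,-.38,-.26)
for mk,s,c in blobs((C[...,2]>.108)&(C[...,2]<.124)&(abs(C[...,1])<.2)&(C[...,0]<.7),10):print(c.round(),C[mk].mean(0).round(3))
E
```

```text
t 12.97 pos [ 0.5508 -0.3189  0.2075] psi 166.83 gap 0.0853 grip 0.0 F [-0.3 -0.3 -0.3] q6 -17
 shift tool [-0.0011  0.0007  0.1955] turn -0.0030
n 5785 z95 0.056 rect ((0.572172999382019, -0.3218315541744232), (0.056043531745672226, 0.12089456617832184), 77.22394561767578)
ang -12.8 foot [ 0.63   -0.3349] lid [ 0.5146 -0.3086] len 0.121 wid 0.054 grasp78 [ 0.5539 -0.3176]
n 110 z95 0.057 rect ((0.41514167189598083, -0.30329424142837524), (0.019382303580641747, 0.09235851466655731), 65.02609252929688)
ang -30.5 foot [ 0.4567 -0.3233] lid [ 0.3785 -0.2773] len 0.093 wid 0.019 grasp78 [ 0.3894 -0.2838]
[250. 183.] [0.57  0.    0.117]
[247. 213.] [0.472 0.006 0.117]
```

View pics/w4.png

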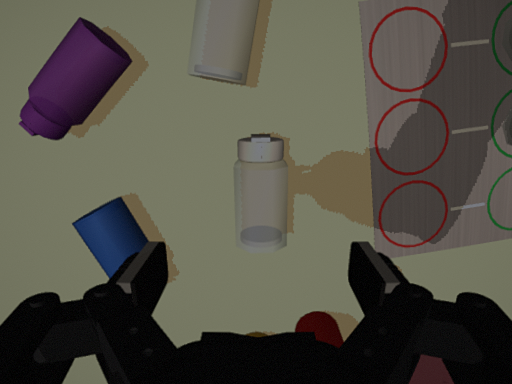

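Wrist view: the fulls are set at green1 and green2. empty0 is lying at (262,195) with its lid up-image, towards the robot. Blue (130,245) and purple (75,80) are the decoys. Grasping empty0 near its lid end.

carry_out(commands=[[[-0.003,0.002,0.03,0],[0,0,0.03,0],[0,0,0.03,0],[0,0,0.03,0],[0,0,0.03,0],[0,0,0.03,0],[0,0,0.015,0],[0,0,0.005,0]]])

```text
time_s: 13.73
position: [0.5522, -0.3151, 0.0043]
ee_rot: [[-0.975, 0.222, -0.005], [0.222, 0.975, 0.003], [0.005, 0.002, -1.0]]
ft_force: [-0.7, 0.3, -0.4]
finger_gap: 1.001
grip_force: 0.0
```

carry_out(commands=[[[0,0,0,0],[0,0,0,0],[0,0,0,0],[0,0,0,0],[0,0,0,0],[0,0,0,0],[0,0,0,0],[0,0,0,0]]], grip=0.04)

```text
time_s: 14.4
position: [0.5558, -0.3176, 0.0094]
ee_rot: [[-0.974, 0.224, 0.003], [0.224, 0.974, -0.001], [-0.003, -0.001, -1.0]]
ft_force: [-0.9, 0.2, 6.4]
finger_gap: 0.645
grip_force: 65.0
```

carry_out(commands=[[[-0.003,0,-0.0074,0],[-0.0038,0,-0.0072,0],[-0.0045,0,-0.0068,0],[-0.0052,0,-0.0063,0],[0,0,0,0],[0,0,0,0],[0,0,0,0],[0,0,0,0]]])

```text
time_s: 15.07
position: [0.5699, -0.3203, 0.0343]
ee_rot: [[-0.974, 0.225, -0.001], [0.225, 0.974, 0.001], [0.001, 0.0, -1.0]]
ft_force: [-0.2, 0.4, -3.4]
finger_gap: 0.647
grip_force: 44.2
```

```bash
python3 - <<'E'
from h import *
to(.552,-.3184,.012,167);print(np.round(arm.read_state()["wrist_torque"],3))
a=arm.snapshot("scene")[0];b=arm.snapshot("wrist")[0];cv2.imwrite("pics/v5.png",np.hstack([cv2.resize(a[60:200,130:330],(400,280)),cv2.resize(b,(373,280))])[:,:,::-1])
E
```

```text
t 15.07 pos [ 0.5699 -0.3203  0.0343] psi 167.01 gap 0.0553 grip 44.2 F [-0.2  0.4 -3.4] q6 -16
 shift tool [ 0.0178 -0.0021  0.0224] turn 0.0001
[0.012 0.232 0.012]
```

View pics/v5.png

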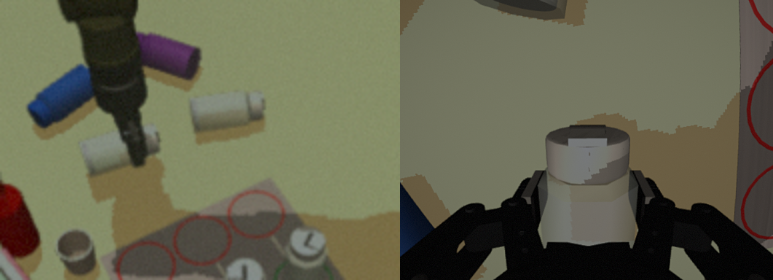

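```bash
cat >> h.py <<'E'
def tilt():
    s=arm.read_state();R=np.array(s["ee_rot"]);p=np.array(s["position"])
    i=arm.camera_info("wrist");im,d=arm.snapshot("wrist");C=(cloud(i,d)-p)@R
    # middle strip seen between pads, along tool x; mean depth per x slice (tool z = down)
    m=(abs(C[...,1])<.008)&(abs(C[...,0])<.14)&(C[...,2]<.1)
    P=C[m];h=p[2]-P[:,2]
    for a in np.arange(-.14,.14,.006):
        k=abs(P[:,0]-a)<.003
        if k.sum()>8: print("x %.3f h %.4f n%d;"%(a,np.median(h[k]),k.sum()),end=" ")
    print(); return im
E
python3 -c "
from h import *
tilt()"
```

```text
x -0.014 h 0.0804 n286; x -0.008 h 0.0805 n564; x -0.002 h 0.0806 n590; x 0.004 h 0.0806 n616; x 0.010 h 0.1159 n3991; x 0.016 h 0.0768 n893; x 0.022 h 0.0759 n638; x 0.028 h 0.0760 n721; x 0.034 h 0.0756 n1018; x 0.040 h 0.0705 n1624; x 0.046 h -0.0000 n360; x 0.052 h -0.0003 n309; x 0.058 h -0.0004 n317; x 0.064 h -0.0004 n318; x 0.070 h -0.0004 n318; x 0.076 h -0.0005 n318; x 0.082 h -0.0003 n345; x 0.088 h -0.0005 n322; x 0.094 h -0.0004 n353; x 0.100 h -0.0004 n362; x 0.106 h -0.0004 n366; x 0.112 h -0.0004 n379; x 0.118 h -0.0004 n377; x 0.124 h -0.0005 n111;
```

empty0 is held rigidly level: its top rose from 0.056 to 0.080 without pivoting. I'll try easing the grip so it swings.

carry_out(commands=[[[0,0,0,0],[0,0,0,0],[0,0,0,0],[0,0,0,0],[0,0,0,0],[0,0,0,0],[0,0,0,0],[0,0,0,0]]], grip=0.05)

```text
time_s: 15.88
position: [0.5705, -0.3207, 0.035]
ee_rot: [[-0.974, 0.225, 0.0], [0.225, 0.974, -0.0], [-0.0, -0.0, -1.0]]
ft_force: [-0.9, 0.7, -2.5]
finger_gap: 0.644
grip_force: 69.6
```

carry_out(commands=[[[0,0,0,0],[0,0,0,0],[0,0,0,0],[0,0,0,0],[0,0,0,0],[0,0,0,0],[0,0,0,0],[0,0,0,0]]], grip=0.053)

```text
time_s: 16.55
position: [0.5706, -0.3207, 0.035]
ee_rot: [[-0.974, 0.225, 0.0], [0.225, 0.974, 0.0], [-0.0, 0.0, -1.0]]
ft_force: [-0.6, -0.0, -3.2]
finger_gap: 0.641
grip_force: 69.6
```

carry_out(commands=[[[0,0,0,0],[0,0,0,0],[0,0,0,0],[0,0,0,0],[0,0,0,0],[0,0,0,0],[0,0,0,0],[0,0,0,0]]], grip=0.0545)

```text
time_s: 17.22
position: [0.5705, -0.3206, 0.035]
ee_rot: [[-0.974, 0.225, -0.0], [0.225, 0.974, 0.0], [0.0, 0.0, -1.0]]
ft_force: [0.7, 0.2, -3.2]
finger_gap: 0.646
grip_force: 69.6
```

```bash
python3 -c "
from h import *
tilt()"
```

```text
x -0.014 h 0.0810 n298; x -0.008 h 0.0812 n551; x -0.002 h 0.0811 n591; x 0.004 h 0.0812 n619; x 0.010 h 0.1164 n3992; x 0.016 h 0.0774 n894; x 0.022 h 0.0765 n635; x 0.028 h 0.0766 n726; x 0.034 h 0.0762 n1012; x 0.040 h 0.0712 n1616; x 0.046 h -0.0001 n375; x 0.052 h -0.0003 n285; x 0.058 h -0.0003 n316; x 0.064 h -0.0005 n316; x 0.070 h -0.0003 n318; x 0.076 h -0.0004 n317; x 0.082 h -0.0004 n346; x 0.088 h -0.0003 n321; x 0.094 h -0.0004 n344; x 0.100 h -0.0004 n353; x 0.106 h -0.0002 n366; x 0.112 h -0.0004 n374; x 0.118 h -0.0003 n379; x 0.124 h -0.0003 n116;
```

carry_out(commands=[[[0,0,0,0],[0,0,0,0],[0,0,0,0],[0,0,0,0],[0,0,0,0],[0,0,0,0],[0,0,0,0],[0,0,0,0]]], grip=0.0553)

```text
time_s: 17.93
position: [0.5706, -0.3207, 0.035]
ee_rot: [[-0.974, 0.225, 0.0], [0.225, 0.974, 0.0], [-0.0, 0.0, -1.0]]
ft_force: [0.7, 0.6, -2.9]
finger_gap: 0.65
grip_force: 39.0
```

carry_out(commands=[[[0,0,0,0],[0,0,0,0],[0,0,0,0],[0,0,0,0],[0,0,0,0],[0,0,0,0],[0,0,0,0],[0,0,0,0]]], grip=0.0558)

```text
time_s: 18.6
position: [0.5705, -0.3207, 0.035]
ee_rot: [[-0.974, 0.225, -0.0], [0.225, 0.974, 0.0], [0.0, 0.0, -1.0]]
ft_force: [-0.2, 0.6, -3.8]
finger_gap: 0.65
grip_force: 10.8
```

```bash
python3 -c "
from h import *
tilt()"
```

```text
x -0.014 h 0.0805 n319; x -0.008 h 0.0809 n530; x -0.002 h 0.0812 n564; x 0.004 h 0.0816 n614; x 0.010 h 0.1164 n4038; x 0.016 h 0.0777 n795; x 0.022 h 0.0778 n654; x 0.028 h 0.0782 n725; x 0.034 h 0.0781 n1012; x 0.040 h 0.0702 n1726; x 0.046 h -0.0001 n375; x 0.052 h -0.0003 n286; x 0.058 h -0.0003 n313; x 0.064 h -0.0003 n316; x 0.070 h -0.0005 n317; x 0.076 h -0.0004 n319; x 0.082 h -0.0003 n344; x 0.088 h -0.0004 n322; x 0.094 h -0.0003 n354; x 0.100 h -0.0004 n359; x 0.106 h -0.0003 n358; x 0.112 h -0.0003 n378; x 0.118 h -0.0003 n370; x 0.124 h -0.0003 n123;
```

At 10.8 N it begins to swing. I'll raise it with a firm grip so the foot has room, then loosen it gently again.

carry_out(commands=[[[0,0,0,0],[0,0,0,0],[0,0,-0.01,0],[0,0,-0.01,0],[0,0,-0.01,0],[0,0,-0.01,0],[0,0,-0.005,0],[0,0,0,0]]], grip=0.053)

```text
time_s: 19.32
position: [0.5719, -0.3214, 0.0825]
ee_rot: [[-0.974, 0.225, 0.003], [0.225, 0.974, -0.002], [-0.004, -0.001, -1.0]]
ft_force: [0.5, -0.0, -2.9]
finger_gap: 0.648
grip_force: 65.1
```

carry_out(commands=[[[0,0,0,0],[0,0,0,0],[0,0,0,0],[0,0,0,0],[0,0,0,0],[0,0,0,0],[0,0,0,0],[0,0,0,0]]], grip=0.0558)

```text
time_s: 19.98
position: [0.5705, -0.3206, 0.0799]
ee_rot: [[-0.974, 0.225, -0.0], [0.225, 0.974, 0.0], [0.0, 0.0, -1.0]]
ft_force: [0.5, -0.2, -2.6]
finger_gap: 0.651
grip_force: 10.8
```

carry_out(commands=[[[0,0,0,0],[0,0,0,0],[0,0,0,0],[0,0,0,0],[0,0,0,0],[0,0,0,0],[0,0,0,0],[0,0,0,0]]], grip=0.0559)

```text
time_s: 20.65
position: [0.5705, -0.3206, 0.0801]
ee_rot: [[-0.974, 0.225, 0.0], [0.225, 0.974, -0.0], [-0.0, -0.0, -1.0]]
ft_force: [-1.1, 0.8, -1.2]
finger_gap: 0.656
grip_force: 3.2
```

```bash
python3 -c "
from h import *
tilt()"
```

```text
x -0.020 h 0.1176 n305; x -0.014 h 0.1192 n393; x -0.008 h 0.1205 n419; x -0.002 h 0.1227 n607; x 0.004 h 0.1201 n580; x 0.010 h 0.1621 n3756; x 0.016 h 0.1227 n576; x 0.022 h 0.1209 n1210; x 0.028 h 0.1036 n957; x 0.034 h 0.0944 n880; x 0.040 h 0.0718 n705; x 0.046 h 0.0469 n468; x 0.052 h 0.0211 n343; x 0.058 h -0.0003 n180; x 0.064 h -0.0002 n206; x 0.070 h -0.0003 n204; x 0.076 h -0.0004 n207; x 0.082 h -0.0003 n208; x 0.088 h -0.0003 n214; x 0.094 h -0.0003 n220; x 0.100 h -0.0003 n233; x 0.106 h -0.0003 n218; x 0.112 h -0.0002 n237; x 0.118 h -0.0004 n225; x 0.124 h -0.0003 n231; x 0.130 h -0.0003 n228; x 0.136 h -0.0004 n129;
```

```bash
python3 - <<'E'
from h import *
a=arm.snapshot("scene")[0];b=arm.snapshot("wrist")[0];cv2.imwrite("pics/v6.png",np.hstack([cv2.resize(a[60:200,130:330],(400,280)),cv2.resize(b,(373,280))])[:,:,::-1])
E
```

```text
(no output)
```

View pics/v6.png

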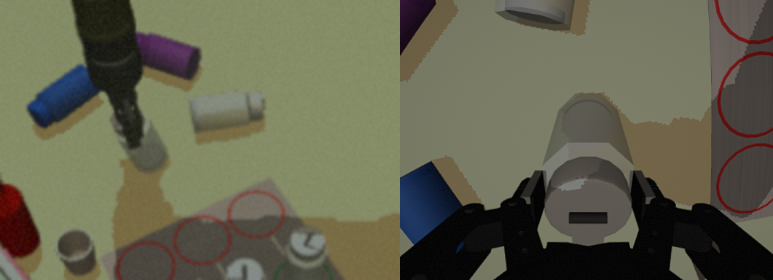

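empty0 now hangs nearly upright, over-swung about 14° with its foot towards the robot. I'll press it lightly down with the grip loose to square it, then clamp.

carry_out(commands=[[[0,0,0.002,0],[0,0,0.002,0],[0,0,0.002,0],[0,0,0.002,0],[0,0,0.002,0],[0,0,0,0],[0,0,0,0],[0,0,0,0]]])

```text
time_s: 21.47
position: [0.5715, -0.321, 0.071]
ee_rot: [[-0.974, 0.225, 0.002], [0.225, 0.974, -0.001], [-0.002, -0.0, -1.0]]
ft_force: [-0.8, 0.6, 5.6]
finger_gap: 0.652
grip_force: 4.8
```

```bash
python3 -c "
from h import *
tilt()
to(0,0,0)"
```

```text
x -0.014 h 0.1188 n129; x -0.008 h 0.1199 n454; x -0.002 h 0.1214 n418; x 0.004 h 0.1212 n942; x 0.010 h 0.1528 n3840; x 0.016 h 0.1217 n657; x 0.022 h 0.1228 n811; x 0.028 h 0.1129 n1725; x 0.034 h 0.0992 n895; x 0.040 h 0.0807 n963; x 0.046 h 0.0542 n590; x 0.052 h 0.0269 n408; x 0.058 h -0.0001 n240; x 0.064 h -0.0003 n216; x 0.070 h -0.0002 n214; x 0.076 h -0.0003 n220; x 0.082 h -0.0002 n236; x 0.088 h -0.0000 n234; x 0.094 h -0.0002 n228; x 0.100 h -0.0000 n248; x 0.106 h -0.0002 n249; x 0.112 h -0.0000 n244; x 0.118 h -0.0001 n251; x 0.124 h -0.0000 n255; x 0.130 h 0.0000 n264; x 0.136 h 0.0001 n22; 
t 21.52 pos [ 0.5713 -0.321   0.0709] psi 167.01 gap 0.0560 grip 4.8 F [-0.4  0.7  6.1] q6 -16
 shift tool [0.629  0.1844 0.0697]
```

carry_out(commands=[[[0.0025,0,0,0],[0.0025,0,0.0005,0],[0.0025,0,0.0005,0],[0.0025,0,0.0005,0],[0.0025,0,0.001,0],[0.0025,0,0.0005,0],[0.002,0,0,0],[0,0,0,0]]])

```text
time_s: 22.18
position: [0.5533, -0.3167, 0.0664]
ee_rot: [[-0.974, 0.225, -0.001], [0.225, 0.974, 0.0], [0.001, 0.0, -1.0]]
ft_force: [-0.3, -0.0, -2.4]
finger_gap: 0.653
grip_force: 4.1
```

```bash
python3 -c "
from h import *
tilt()
to(0,0,0)"
```

```text
x -0.008 h 0.1191 n326; x -0.002 h 0.1192 n660; x 0.004 h 0.1192 n644; x 0.010 h 0.1471 n4282; x 0.016 h 0.1156 n734; x 0.022 h 0.1156 n769; x 0.028 h 0.1156 n831; x 0.034 h 0.1049 n1709; x 0.040 h 0.0591 n1389; x 0.046 h -0.0004 n216; x 0.052 h -0.0003 n216; x 0.058 h -0.0004 n216; x 0.064 h -0.0005 n239; x 0.070 h -0.0005 n218; x 0.076 h -0.0004 n244; x 0.082 h -0.0003 n227; x 0.088 h -0.0003 n245; x 0.094 h -0.0005 n249; x 0.100 h -0.0003 n249; x 0.106 h -0.0005 n257; x 0.112 h -0.0002 n265; x 0.118 h -0.0004 n276; x 0.124 h -0.0003 n264; x 0.130 h -0.0005 n233; 
t 22.23 pos [ 0.5533 -0.3166  0.0663] psi 167.00 gap 0.0556 grip 4.1 F [ 0.2 -0.9 -1.7] q6 -17
 shift tool [0.6103 0.184  0.067 ]
```

It now stands upright (lid top at 0.116, level). Its centre is about 12 mm off the TCP in tool x. I'll clamp, lift 20 mm and carry it to red1.

carry_out(commands=[[[0,0,0,0],[0,0,0,0],[0,0,0,0],[0,0,0,0],[0,0,-0.005,0],[0,0,-0.01,0],[0,0,-0.01,0],[0,0,0,0]]], grip=0.045)

```text
time_s: 22.9
position: [0.5555, -0.3177, 0.095]
ee_rot: [[-0.974, 0.225, 0.003], [0.225, 0.974, -0.002], [-0.004, -0.001, -1.0]]
ft_force: [0.4, -0.1, -2.8]
finger_gap: 0.642
grip_force: 63.9
```

carry_out(commands=[[[0.003,0.018,0,0],[0.003,0.022,0,0],[0.003,0.022,0,0],[0.003,0.022,0,0],[0.003,0.022,0,0],[0.003,0.022,0,0],[0.003,0.022,0,0],[0.004,0.0217,0,0]]])

```text
time_s: 23.57
position: [0.5687, -0.1429, 0.0926]
ee_rot: [[-0.974, 0.225, 0.001], [0.225, 0.974, -0.0], [-0.001, 0.0, -1.0]]
ft_force: [0.3, -0.6, -2.8]
finger_gap: 0.643
grip_force: 64.1
```

carry_out(commands=[[[0,0,0,0],[0,0,0,0],[0,0,0.008,0],[0,0,0.007,0],[0,0,0.004,0],[0,0,0.002,0],[0,0,0,0],[0,0,0,0]]])

```text
time_s: 24.23
position: [0.5679, -0.1443, 0.0706]
ee_rot: [[-0.974, 0.226, -0.001], [0.226, 0.974, 0.0], [0.001, 0.0, -1.0]]
ft_force: [-0.3, -0.6, -2.3]
finger_gap: 0.642
grip_force: 64.4
```

```bash
cat >> h.py <<'E'
def lids(n="wrist",pic=None):
    i=arm.camera_info(n);p,d=arm.snapshot(n);C=cloud(i,d);z=C[...,2]
    if pic: cv2.imwrite(f"pics/{pic}.png",p[:,:,::-1])
    for mk,s,c in blobs((z>.108)&(z<.13)&(abs(C[...,1])<.36)&(C[...,0]<.72),60 if n=="wrist" else 10):
        W=C[mk];print(c.round(),W.mean(0).round(4),[np.round(v,4) for v in cv2.minEnclosingCircle(W[:,:2].astype(np.float32))])
    return C
E
python3 -c "
from h import *
tilt();to(0,0,0);lids()"
```

```text
x -0.008 h 0.1231 n360; x -0.002 h 0.1231 n653; x 0.004 h 0.1231 n646; x 0.010 h 0.1514 n4271; x 0.016 h 0.1196 n735; x 0.022 h 0.1195 n784; x 0.028 h 0.1196 n822; x 0.034 h 0.1084 n1707; x 0.040 h 0.0620 n1378; x 0.046 h 0.0002 n213; x 0.052 h 0.0004 n215; x 0.058 h 0.0001 n215; x 0.064 h 0.0003 n215; x 0.070 h 0.0001 n215; x 0.076 h 0.0000 n237; x 0.082 h -0.0000 n218; x 0.088 h 0.0002 n242; x 0.094 h 0.0001 n224; x 0.100 h 0.0001 n247; x 0.106 h 0.0001 n249; x 0.112 h 0.0001 n248; x 0.118 h 0.0001 n251; x 0.124 h 0.0002 n257; x 0.130 h 0.0002 n263; x 0.136 h -0.0003 n14; 
t 24.28 pos [ 0.5682 -0.1442  0.071 ] psi 166.98 gap 0.0547 grip 64.4 F [ 0.8  0.3 -3.1] q6 -1
 shift tool [0.5861 0.0125 0.071 ] 
[258. 272.] [ 0.5539 -0.1416  0.1201] [array([ 0.5575, -0.1424]), np.float64(0.024)]
[138. 297.] [ 0.5522 -0.1829  0.1237] [array([ 0.5562, -0.1854]), np.float64(0.0201)]
[378. 298.] [ 0.5706 -0.1036  0.1238] [array([ 0.5754, -0.103 ]), np.float64(0.0203)]
```

carry_out(commands=[[[0,0,0.002,0],[0,0,0.002,0],[0,0,0,0],[0,0,0,0],[0,0,0,0],[0,0,0,0],[0,0,0,0],[0,0,0,0]]])

```text
time_s: 25.0
position: [0.5682, -0.1439, 0.067]
ee_rot: [[-0.974, 0.225, 0.0], [0.225, 0.974, -0.0], [-0.0, -0.0, -1.0]]
ft_force: [-0.9, 0.0, -2.5]
finger_gap: 0.64
grip_force: 64.7
```

carry_out(commands=[[[0,0,0,0],[0,0,0,0],[0,0,0,0],[0,0,0,0],[0,0,0,0],[0,0,-0.01,0],[0,0,-0.02,0],[0,0,-0.03,0]]], grip=0.0854)

```text
time_s: 25.67
position: [0.5662, -0.1434, 0.1259]
ee_rot: [[-0.974, 0.225, -0.005], [0.225, 0.974, 0.001], [0.005, 0.0, -1.0]]
ft_force: [-0.6, -0.2, -0.1]
finger_gap: 1.002
grip_force: 0.0
```

carry_out(commands=[[[0,0,-0.035,0],[0,0,-0.035,0],[0.025,-0.034,0,0],[0.025,-0.034,0,0],[0.025,-0.034,0,0],[0.025,-0.034,0,0],[0.025,-0.034,0,0],[0.023,-0.0325,0,0]]])

```text
time_s: 26.33
position: [0.3788, -0.3071, 0.1981]
ee_rot: [[-0.974, 0.225, 0.001], [0.225, 0.974, -0.001], [-0.001, -0.001, -1.0]]
ft_force: [0.5, -0.2, -0.5]
finger_gap: 0.998
grip_force: 0.0
```

carry_out(commands=[[[0,0,0,0.09],[0,0,0,0.09],[0,0,0,0],[0,0,0,0],[0,0,0,0],[0,0,0,0],[0,0,0,0],[0,0,0,0]]])

```text
time_s: 27.0
position: [0.3808, -0.3059, 0.197]
ee_rot: [[-0.919, 0.394, -0.0], [0.394, 0.919, 0.0], [0.0, 0.0, -1.0]]
ft_force: [-0.7, -0.0, -0.4]
finger_gap: 0.997
grip_force: 0.0
```

```bash
python3 - <<'E'
from h import *
C=lids("wrist","w7")
lying(C,.31,.49,-.38,-.25)
lids("top")
to(.3778,-.3081,.007,156.7)
E
```

```text
[499. 292.] [ 0.5463 -0.1434  0.115 ] [array([ 0.5547, -0.1433]), np.float64(0.0223)]
n 6199 z95 0.056 rect ((0.3956599831581116, -0.3142307698726654), (0.056176286190748215, 0.11985552310943604), 66.75172424316406)
ang -23.1 foot [ 0.4499 -0.3374] lid [ 0.3414 -0.2911] len 0.120 wid 0.054 grasp78 [ 0.3781 -0.3067]
[250. 183.] [5.696e-01 3.000e-04 1.179e-01] [array([5.702e-01, 3.000e-04]), np.float64(0.0237)]
[293. 189.] [ 0.5561 -0.1408  0.1172] [array([ 0.556 , -0.1412]), np.float64(0.0238)]
[239. 204.] [0.5018 0.033  0.1171] [array([0.5021, 0.0331]), np.float64(0.0237)]
[248. 343.] [ 0.0709 -0.0079  0.1184] [array([ 0.0688, -0.0069]), np.float64(0.0377)]
[264. 352.] [ 0.045  -0.0559  0.1185] [array([ 0.0438, -0.0542]), np.float64(0.0206)]
[271. 366.] [ 0.0008 -0.0806  0.1161] [array([ 0.0005, -0.0797]), np.float64(0.0074)]
t 27.10 pos [ 0.3807 -0.306   0.1969] psi 156.75 gap 0.0855 grip 0.0 F [ 0.4 -0.2  0.3] q6 -16
 shift tool [ 0.0018 -0.0031  0.1899] turn 0.0009
```

The top view shows empty0 is good in red1 (0.556,-0.141). full2's neighbour was knocked to (0.502,0.033) and is still upright, so I'll slide it back afterwards. empty1 comes first.

carry_out(commands=[[[0.005,-0.0015,0.03,0],[0,0,0.03,0],[0,0,0.03,0],[0,0,0.03,0],[0,0,0.03,0],[0,0,0.025,0],[0,0,0.012,0],[0,0,0.003,0]]])

```text
time_s: 27.77
position: [0.3736, -0.304, 0.0045]
ee_rot: [[-0.919, 0.395, -0.004], [0.395, 0.919, 0.003], [0.004, 0.001, -1.0]]
ft_force: [0.3, 0.3, -0.6]
finger_gap: 1.0
grip_force: 0.0
```

carry_out(commands=[[[0,0,0,0],[0,0,0,0],[0,0,0,0],[0,0,0,0],[0,0,0,0],[0,0,0,0],[0,0,0,0],[0,0,0,0]]], grip=0.045)

```text
time_s: 28.43
position: [0.3764, -0.3063, 0.0084]
ee_rot: [[-0.918, 0.396, 0.002], [0.395, 0.918, -0.001], [-0.003, -0.0, -1.0]]
ft_force: [-0.3, 2.1, 7.6]
finger_gap: 0.64
grip_force: 64.3
```

carry_out(commands=[[[0,0,-0.005,0],[0,0,-0.01,0],[0,0,-0.015,0],[0,0,-0.015,0],[0,0,-0.015,0],[0,0,-0.01,0],[0,0,0,0],[0,0,0,0]]])

```text
time_s: 29.1
position: [0.3756, -0.3059, 0.0776]
ee_rot: [[-0.918, 0.396, 0.001], [0.396, 0.918, -0.001], [-0.001, -0.0, -1.0]]
ft_force: [0.3, -0.9, -3.1]
finger_gap: 0.647
grip_force: 64.2
```

carry_out(commands=[[[0,0,0,0],[0,0,0,0],[0,0,0,0],[0,0,0,0],[0,0,0,0],[0,0,0,0],[0,0,0,0],[0,0,0,0]]], grip=0.0558)

```text
time_s: 29.77
position: [0.3754, -0.3057, 0.077]
ee_rot: [[-0.918, 0.396, 0.0], [0.396, 0.918, -0.0], [-0.0, 0.0, -1.0]]
ft_force: [0.5, -0.1, -3.0]
finger_gap: 0.656
grip_force: 9.1
```

```bash
python3 -c "
from h import *
tilt();to(0,0,0)"
```

```text
x -0.008 h 0.1316 n197; x -0.002 h 0.1310 n745; x 0.004 h 0.1300 n800; x 0.010 h 0.1584 n4041; x 0.016 h 0.1243 n1186; x 0.022 h 0.1227 n1050; x 0.028 h 0.1211 n1355; x 0.034 h 0.1061 n1373; x 0.040 h -0.0003 n181; x 0.046 h -0.0003 n196; x 0.052 h -0.0002 n207; x 0.058 h -0.0004 n184; x 0.064 h -0.0003 n205; x 0.070 h -0.0005 n208; x 0.076 h -0.0004 n216; x 0.082 h -0.0003 n234; x 0.088 h -0.0003 n221; x 0.094 h -0.0005 n215; x 0.100 h -0.0004 n235; x 0.106 h -0.0003 n222; x 0.112 h -0.0003 n235; x 0.118 h -0.0002 n237; x 0.124 h -0.0003 n232; x 0.130 h -0.0002 n244; x 0.136 h -0.0004 n93; 
t 29.82 pos [ 0.3755 -0.3057  0.077 ] psi 156.69 gap 0.0560 grip 9.1 F [ 0.7  0.7 -3.1] q6 -16
 shift tool [0.4658 0.1322 0.0769]
```

empty1 swung to about 16° short of vertical. Lowering it to contact, then rolling it upright over its foot edge.

carry_out(commands=[[[0,0,0.003,0],[0,0,0.003,0],[0,0,0.003,0],[0,0,0.003,0],[0,0,0.003,0],[0,0,0,0],[0,0,0,0],[0,0,0,0]]])

```text
time_s: 30.48
position: [0.3799, -0.308, 0.0647]
ee_rot: [[-0.919, 0.395, 0.009], [0.395, 0.919, -0.004], [-0.009, -0.0, -1.0]]
ft_force: [5.1, 0.1, 10.4]
finger_gap: 0.652
grip_force: 12.1
```

carry_out(commands=[[[-0.002,0,0,0],[-0.003,0,0.0005,0],[-0.003,0,0.0005,0],[-0.003,0,0.0005,0],[-0.003,0,0.0005,0],[-0.003,0,0.001,0],[-0.003,0,0.001,0],[-0.002,0,0.0005,0]]], grip=0.0559)

```text
time_s: 31.15
position: [0.3948, -0.3141, 0.0575]
ee_rot: [[-0.918, 0.396, -0.002], [0.396, 0.918, 0.0], [0.002, -0.0, -1.0]]
ft_force: [-2.6, 2.6, 9.1]
finger_gap: 0.653
grip_force: 7.2
```

```bash
python3 -c "
from h import *
tilt();to(0,0,0)"
```

```text
x -0.002 h 0.1202 n43; x 0.004 h 0.1206 n1180; x 0.010 h 0.1389 n4017; x 0.016 h 0.1174 n844; x 0.022 h 0.1177 n937; x 0.028 h 0.1089 n2262; x 0.034 h 0.0759 n1914; x 0.040 h 0.0034 n436; x 0.046 h -0.0004 n224; x 0.052 h -0.0005 n228; x 0.058 h -0.0004 n246; x 0.064 h -0.0003 n251; x 0.070 h -0.0005 n257; x 0.076 h -0.0005 n260; x 0.082 h -0.0004 n260; x 0.088 h -0.0006 n259; x 0.094 h -0.0005 n263; x 0.100 h -0.0005 n285; x 0.106 h -0.0005 n277; x 0.112 h -0.0005 n286; x 0.118 h -0.0005 n290; x 0.124 h -0.0006 n284; x 0.130 h -0.0007 n128; 
t 31.20 pos [ 0.3951 -0.3142  0.0574] psi 156.69 gap 0.0561 grip 7.0 F [-2.2  1.3  6.1] q6 -15
 shift tool [0.4871 0.1323 0.0581]
```

carry_out(commands=[[[0,0,0,0],[0,0,0,0],[0,0,0,0],[0,0,-0.005,0],[0,0,-0.01,0],[0,0,-0.01,0],[0,0,0,0],[0,0,0,0]]], grip=0.045)

```text
time_s: 31.87
position: [0.3961, -0.3148, 0.0833]
ee_rot: [[-0.918, 0.396, 0.001], [0.396, 0.918, -0.001], [-0.002, -0.001, -1.0]]
ft_force: [-0.2, 0.5, -3.1]
finger_gap: 0.644
grip_force: 64.3
```

carry_out(commands=[[[0,0.018,0,0],[0,0.022,0,0],[0,0.025,0,0],[0,0.027,0,0],[0,0.027,0,0],[0,0.027,0,0],[0.001,0.027,0,0],[0.001,0.019,0,0]]])

```text
time_s: 32.53
position: [0.4701, -0.1351, 0.0822]
ee_rot: [[-0.919, 0.395, -0.0], [0.395, 0.919, 0.001], [0.0, 0.001, -1.0]]
ft_force: [-0.1, -0.6, -4.3]
finger_gap: 0.647
grip_force: 64.9
```

carry_out(commands=[[[0,0,0,0],[0,0,0,0],[0,0,0.007,0],[0,0,0.007,0],[0,0,0.003,0],[0,0,0,0],[0,0,0,0],[0,0,0,0]]])

```text
time_s: 33.2
position: [0.4695, -0.1376, 0.0654]
ee_rot: [[-0.918, 0.396, -0.0], [0.396, 0.918, 0.0], [0.0, -0.0, -1.0]]
ft_force: [0.8, -0.2, -3.8]
finger_gap: 0.648
grip_force: 65.3
```

```bash
python3 -c "
from h import *
tilt();to(0,0,0);lids('wrist','w9')"
```

```text
x -0.002 h 0.1279 n59; x 0.004 h 0.1283 n1175; x 0.010 h 0.1468 n4013; x 0.016 h 0.1253 n851; x 0.022 h 0.1256 n934; x 0.028 h 0.1166 n2261; x 0.034 h 0.0842 n1883; x 0.040 h 0.0144 n487; x 0.046 h 0.0003 n216; x 0.052 h 0.0002 n215; x 0.058 h 0.0002 n238; x 0.064 h -0.0000 n220; x 0.070 h -0.0004 n220; x 0.076 h -0.0004 n248; x 0.082 h -0.0003 n249; x 0.088 h -0.0003 n243; x 0.094 h -0.0003 n247; x 0.100 h -0.0003 n253; x 0.106 h -0.0004 n266; x 0.112 h -0.0003 n263; x 0.118 h -0.0003 n269; x 0.124 h -0.0003 n264; x 0.130 h -0.0005 n218; 
t 33.25 pos [ 0.4697 -0.1375  0.0656] psi 156.66 gap 0.0554 grip 65.3 F [ 0.1 -0.6 -4. ] q6 7
 shift tool [ 0.4858 -0.0598  0.0655] 
[258. 285.] [ 0.4554 -0.132   0.1236] [array([ 0.464 , -0.1354]), np.float64(0.0242)]
[120. 309.] [ 0.447  -0.1781  0.1227] [array([ 0.4496, -0.1757]), np.float64(0.0226)]
[395. 309.] [ 0.4832 -0.0942  0.1227] [array([ 0.4849, -0.0977]), np.float64(0.021)]
```

carry_out(commands=[[[0,0,0.003,0],[0,0,0.003,0],[0,0,0.001,0],[0,0,0.001,0],[0,0,0,0],[0,0,0,0],[0,0,0,0],[0,0,0,0]]])

```text
time_s: 33.97
position: [0.4695, -0.1371, 0.0577]
ee_rot: [[-0.918, 0.396, -0.0], [0.396, 0.918, 0.0], [0.0, -0.0, -1.0]]
ft_force: [-2.9, -0.0, 3.7]
finger_gap: 0.643
grip_force: 66.0
```

carry_out(commands=[[[0,0,0,0],[0,0,0,0],[0,0,0,0],[0,0,0,0],[0,0,0,0],[0,0,-0.01,0],[0,0,-0.02,0],[0,0,-0.03,0]]], grip=0.0854)

```text
time_s: 34.63
position: [0.4677, -0.1366, 0.1167]
ee_rot: [[-0.918, 0.396, -0.004], [0.396, 0.918, 0.001], [0.005, -0.001, -1.0]]
ft_force: [-0.2, 0.0, 0.4]
finger_gap: 0.997
grip_force: 0.0
```

carry_out(commands=[[[0,0,-0.03,0],[0,0,-0.03,0],[0.0075,0.034,-0.01,0],[0.0075,0.034,0,0],[0.0075,0.034,0,0],[0.0075,0.034,0,0],[0.0075,0.033,0,0],[0,0,0,-0.11]]])

```text
time_s: 35.3
position: [0.5032, 0.0378, 0.1885]
ee_rot: [[-0.958, 0.288, 0.002], [0.288, 0.958, 0.003], [-0.001, 0.003, -1.0]]
ft_force: [0.6, -1.0, -0.8]
finger_gap: 0.998
grip_force: 0.0
```

carry_out(commands=[[[0,0,0,-0.11],[0,0,0,-0.11],[0,0,0,0],[0,0,0,0],[0,0,0,0],[0,0,0,0],[0,0,0,0],[0,0,0,0]]])

```text
time_s: 35.97
position: [0.5021, 0.0327, 0.1875]
ee_rot: [[-0.997, 0.078, -0.0], [0.078, 0.997, 0.0], [0.0, 0.0, -1.0]]
ft_force: [-0.3, 1.0, 0.3]
finger_gap: 1.0
grip_force: 0.0
```

```bash
python3 -c "
from h import *
to(.502,.033,.055,175.6);lids('wrist','w10');lids('top','t10')"
```

```text
t 35.97 pos [0.5021 0.0327 0.1875] psi 175.54 gap 0.0854 grip 0.0 F [-0.3  1.   0.3] q6 8
 shift tool [1.000e-04 3.000e-04 1.325e-01] turn -0.0011
[ 33. 163.] [ 0.4591 -0.1298  0.1161] [array([ 0.4602, -0.1327]), np.float64(0.0249)]
[258. 202.] [0.5018 0.0322 0.1165] [array([0.5038, 0.0322]), np.float64(0.0242)]
[ 57. 276.] [ 0.553  -0.1375  0.1154] [array([ 0.5572, -0.1417]), np.float64(0.0244)]
[224. 286.] [ 5.693e-01 -1.000e-04  1.161e-01] [array([ 0.5722, -0.001 ]), np.float64(0.0248)]
[293. 189.] [ 0.5562 -0.1408  0.1177] [array([ 0.5564, -0.1408]), np.float64(0.0238)]
[290. 219.] [ 0.4575 -0.1321  0.1172] [array([ 0.4575, -0.1326]), np.float64(0.0238)]
```

View pics/w10.png

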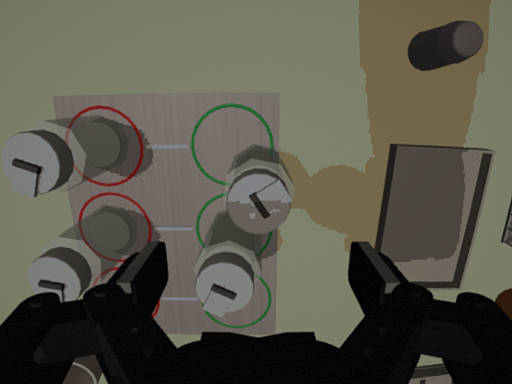

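Wrist view: both empties stand in reds, lids at (40,160) and (62,270). The displaced full is at (258,200) and the other full at (224,286). Sliding the displaced one back to green2.

carry_out(commands=[[[0,0,0.02,0],[0,0,0.02,0],[0,0,0.02,0],[0,0,0.02,0],[0,0,0.02,0],[0,0,0.02,0],[0,0,0.01,0],[0,0,0.002,0]]])

```text
time_s: 36.73
position: [0.5004, 0.0327, 0.0536]
ee_rot: [[-0.997, 0.077, -0.004], [0.077, 0.997, -0.0], [0.004, -0.0, -1.0]]
ft_force: [-1.6, -0.0, 0.6]
finger_gap: 0.997
grip_force: 0.0
```

carry_out(commands=[[[0,0,0,0],[0,0,0,0],[0,0,0,0],[0,0,0,0],[0,0,0,0],[0,0,0,0],[0,0,0,0],[0,0,0,0]]], grip=0.045)

```text
time_s: 37.4
position: [0.5033, 0.0329, 0.0571]
ee_rot: [[-0.997, 0.077, 0.003], [0.077, 0.997, 0.0], [-0.003, 0.0, -1.0]]
ft_force: [-1.2, -0.1, 6.7]
finger_gap: 0.676
grip_force: 65.8
```

carry_out(commands=[[[0.002,-0.002,0,0],[0.005,-0.005,0,0],[0.006,-0.007,0,0],[0.006,-0.007,0,0],[0.005,-0.005,0,0],[0.003,-0.003,0,0],[0,0,0,0],[0,0,0,0]]])

```text
time_s: 38.07
position: [0.4753, 0.006, 0.0571]
ee_rot: [[-0.997, 0.077, 0.005], [0.077, 0.997, 0.0], [-0.005, 0.001, -1.0]]
ft_force: [4.1, 2.2, 7.3]
finger_gap: 0.68
grip_force: 65.8
```

carry_out(commands=[[[0,0,0,0],[0,0,0,0],[0,0,0,0],[0,0,0,0],[0,0,0,0],[0,0,-0.01,0],[0,0,-0.02,0],[0,0,-0.03,0]]], grip=0.0854)

```text
time_s: 38.73
position: [0.4706, 0.006, 0.1146]
ee_rot: [[-0.997, 0.077, -0.005], [0.077, 0.997, -0.0], [0.005, -0.001, -1.0]]
ft_force: [0.3, -0.5, 0.4]
finger_gap: 0.999
grip_force: 0.0
```

carry_out(commands=[[[0,0,-0.03,0],[0,0,-0.03,0],[0,0,-0.02,0],[0,0,0,0],[0,0,0,0],[0,0,0,0],[0,0,0,0],[0,0,0,0]]])

```text
time_s: 39.4
position: [0.472, 0.006, 0.1943]
ee_rot: [[-0.997, 0.077, -0.002], [0.077, 0.997, -0.0], [0.002, -0.0, -1.0]]
ft_force: [-0.3, -0.1, -0.1]
finger_gap: 0.998
grip_force: 0.0
```

```bash
python3 -c "
from h import *
lids('wrist');to(.49,.387,.006,175.6)"
```

```text
[ 79. 196.] [ 0.4585 -0.1307  0.1161] [array([ 0.4596, -0.1335]), np.float64(0.0246)]
[258. 203.] [0.4741 0.0052 0.1165] [array([0.4758, 0.0054]), np.float64(0.0241)]
[ 85. 288.] [ 0.5395 -0.1478  0.114 ] [array([ 0.5437, -0.1471]), np.float64(0.0175)]
[259. 310.] [ 0.5688 -0.0006  0.1159] [array([ 0.5717, -0.0009]), np.float64(0.0244)]
t 39.45 pos [0.4721 0.006  0.1944] psi 175.60 gap 0.0855 grip 0.0 F [-0.5  0.4  0.3] q6 5
 shift tool [0.0109 0.3813 0.1883] turn -0.0000
```

carry_out(commands=[[[0.0011,0.038,0,0],[0.0011,0.038,0,0],[0.0011,0.038,0,0],[0.0011,0.038,0,0],[0.0011,0.038,0,0],[0.0011,0.038,0,0],[0.0011,0.038,0,0],[0.0011,0.038,0,0]]], grip=0.06)

```text
time_s: 40.12
position: [0.4868, 0.3115, 0.1947]
ee_rot: [[-0.997, 0.076, -0.001], [0.076, 0.997, -0.001], [0.001, -0.001, -1.0]]
ft_force: [0.5, -1.3, 0.1]
finger_gap: 0.707
grip_force: 0.0
```

carry_out(commands=[[[0.0011,0.038,0,0],[0.0011,0.038,0,0],[0,0,0,0],[0,0,0,0],[0,0,0,0],[0,0,0,0],[0,0,0,0],[0,0,0,0]]])

```text
time_s: 40.78
position: [0.4913, 0.3846, 0.1957]
ee_rot: [[-0.997, 0.078, 0.0], [0.078, 0.997, -0.0], [-0.0, -0.0, -1.0]]
ft_force: [0.4, 0.5, 0.5]
finger_gap: 0.703
grip_force: 0.0
```

```bash
cat >> h.py <<'E'
def caps(pic):
    i=arm.camera_info("wrist");p,d=arm.snapshot("wrist");cv2.imwrite(f"pics/{pic}.png",p[:,:,::-1]);C=cloud(i,d);z=C[...,2]
    for mk,s,c in blobs((z>.025)&(z<.036)&(C[...,1]>.1),150):
        W=C[mk];print(s,c.round(),W.mean(0).round(4),[np.round(v,4) for v in cv2.minEnclosingCircle(W[:,:2].astype(np.float32))])
E
python3 -c "
from h import *
to(.49,.387,.006,175.6);caps('w11')"
```

```text
t 40.78 pos [0.4913 0.3846 0.1957] psi 175.51 gap 0.0600 grip 0.0 F [0.4 0.5 0.5] q6 43
 shift tool [0.0015 0.0023 0.1897] turn -0.0015
[ 73  71  23  38 231] [88. 89.] [0.3933 0.2255 0.0307] [array([0.3925, 0.2137]), np.float64(0.0181)]
[ 242  154   41   40 1243] [262. 173.] [0.4911 0.3879 0.031 ] [array([0.4924, 0.388 ]), np.float64(0.021)]
[ 304  183   40   38 1138] [324. 202.] [0.5262 0.4502 0.031 ] [array([0.5283, 0.4514]), np.float64(0.0212)]
[232 327  29  10 159] [247. 332.] [0.6852 0.3551 0.0302] [array([0.6921, 0.3536]), np.float64(0.0178)]
```

View pics/w11.png

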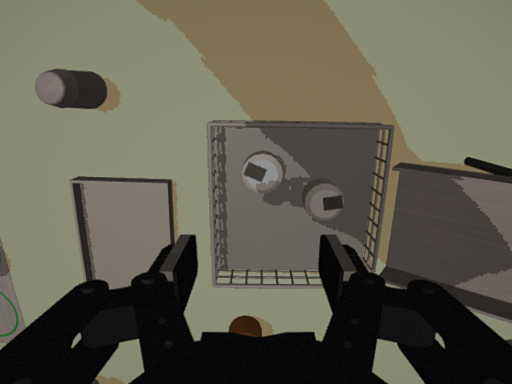

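Wrist view: there are only two caps in the basket, at (263,173) and (324,202), tops at z≈0.031. Picking the first.

carry_out(commands=[[[0,0.0035,0.03,0],[0,0,0.03,0],[0,0,0.03,0],[0,0,0.03,0],[0,0,0.03,0],[0,0,0.025,0],[0,0,0.01,0],[0,0,0.003,0]]])

```text
time_s: 41.5
position: [0.49, 0.3876, 0.0054]
ee_rot: [[-0.997, 0.077, -0.003], [0.077, 0.997, -0.002], [0.003, -0.003, -1.0]]
ft_force: [-1.4, 0.1, -0.5]
finger_gap: 0.705
grip_force: 0.0
```

carry_out(commands=[[[0,0,0,0],[0,0,0,0],[0,0,0,0],[0,0,0,0],[0,0,0,0],[0,0,0,0],[0,0,0,0],[0,0,0,0]]], grip=0.03)

```text
time_s: 42.17
position: [0.4924, 0.39, 0.009]
ee_rot: [[-0.997, 0.077, 0.002], [0.077, 0.997, 0.002], [-0.002, 0.002, -1.0]]
ft_force: [-1.1, -0.6, 6.6]
finger_gap: 0.471
grip_force: 60.7
```

carry_out(commands=[[[0,0,-0.005,0],[0,0,-0.015,0],[0,0,-0.02,0],[0,0,-0.02,0],[0,0,-0.02,0],[0,0,-0.01,0],[0,0,0,0],[0,0,0,0]]])

```text
time_s: 42.83
position: [0.4916, 0.3894, 0.0976]
ee_rot: [[-0.997, 0.077, 0.001], [0.077, 0.997, 0.001], [-0.001, 0.001, -1.0]]
ft_force: [-0.6, 0.3, -1.2]
finger_gap: 0.476
grip_force: 60.5
```

```bash
python3 - <<'E'
from h import *
C=cloud(arm.camera_info("top"),np.load("pics/top0.npy"));p=cv2.imread("pics/top0.png");i=arm.camera_info("top")
print("tray corners z=.018",onz(i,[(175.5,160),(207,164),(200,211),(168.5,206)],.018).round(3))
to(.564,.214,.095,175.6)
E
```

```text
tray corners z=.018 [[0.658 0.263 0.018]
 [0.646 0.153 0.018]
 [0.481 0.171 0.018]
 [0.496 0.28  0.018]]
t 42.83 pos [0.4916 0.3894 0.0976] psi 175.60 gap 0.0407 grip 60.5 F [-0.6  0.3 -1.2] q6 43
 shift tool [-0.0857 -0.1693  0.0026] turn 0.0000
```

carry_out(commands=[[[-0.0094,-0.0281,0,0],[-0.0094,-0.0281,0,0],[-0.0094,-0.0281,0,0],[-0.0094,-0.0281,0,0],[-0.0094,-0.0281,0,0],[-0.0094,-0.0281,0,0],[0,0,0,0],[0,0,0.01,0]]])

```text
time_s: 43.5
position: [0.5353, 0.2156, 0.0874]
ee_rot: [[-0.997, 0.08, 0.0], [0.08, 0.997, 0.0], [-0.0, 0.0, -1.0]]
ft_force: [-0.2, 0.8, 0.3]
finger_gap: 0.469
grip_force: 60.6
```

carry_out(commands=[[[0,0,0.02,0],[0,0,0.02,0],[0,0,0.02,0],[0,0,0.01,0],[0,0,0.005,0],[0,0,0.001,0],[0,0,0,0],[0,0,0,0]]])

```text
time_s: 44.17
position: [0.5354, 0.2174, 0.0123]
ee_rot: [[-0.997, 0.076, 0.001], [0.076, 0.997, 0.001], [-0.001, 0.001, -1.0]]
ft_force: [-0.4, 0.1, 0.3]
finger_gap: 0.471
grip_force: 60.7
```

carry_out(commands=[[[0,0,0,0],[0,0,0,0],[0,0,0,0],[0,0,0,0],[0,0,0,0],[0,0,0,0],[0,0,-0.01,0],[0,0,-0.02,0]]], grip=0.06)

```text
time_s: 44.83
position: [0.5326, 0.2159, 0.04]
ee_rot: [[-0.997, 0.077, -0.004], [0.077, 0.997, -0.002], [0.004, -0.002, -1.0]]
ft_force: [0.1, 0.0, 0.2]
finger_gap: 0.701
grip_force: 0.0
```

carry_out(commands=[[[0,0,-0.03,0],[0,0,-0.03,0],[0,0,-0.03,0],[0,0,-0.03,0],[0,0.02,-0.03,0],[0,0.03,0,0],[0,0.03,0,0],[0,0.03,0,0]]])

```text
time_s: 45.5
position: [0.5437, 0.3277, 0.1936]
ee_rot: [[-0.997, 0.078, 0.002], [0.078, 0.997, 0.001], [-0.002, 0.001, -1.0]]
ft_force: [-0.3, -0.1, 0.3]
finger_gap: 0.702
grip_force: 0.0
```

carry_out(commands=[[[0,0.03,0,0],[0,0.03,0,0],[0.005,0.03,0,0],[0.008,0.03,0,0],[0.01,0,0,0],[0,0,0,0],[0,0,0,0],[0,0,0,0]]])

```text
time_s: 46.17
position: [0.5297, 0.4469, 0.192]
ee_rot: [[-0.997, 0.077, 0.0], [0.077, 0.997, -0.0], [-0.0, -0.0, -1.0]]
ft_force: [0.5, -0.5, -0.3]
finger_gap: 0.7
grip_force: 0.0
```

```bash
python3 -c "
from h import *
to(.527,.4505,.0065,175.6);caps('w12')"
```

```text
t 46.17 pos [0.5297 0.4469 0.192 ] psi 175.56 gap 0.0598 grip 0.0 F [ 0.5 -0.5 -0.3] q6 45
 shift tool [0.003  0.0035 0.1855] turn -0.0007
[  7  37  21  40 327] [19. 58.] [0.3956 0.2249 0.0305] [array([0.3925, 0.2145]), np.float64(0.0184)]
[ 243  152   40   40 1277] [262. 172.] [0.5269 0.4511 0.0311] [array([0.5281, 0.4512]), np.float64(0.0209)]
[  27  177   39   38 1048] [ 47. 195.] [0.5341 0.2198 0.03  ] [array([0.5356, 0.217 ]), np.float64(0.0211)]
[184 306  24  24 193] [197. 314.] [0.6901 0.3623 0.0308] [array([0.6976, 0.3594]), np.float64(0.0184)]
```

carry_out(commands=[[[0.0025,0.004,0.03,0],[0,0,0.03,0],[0,0,0.03,0],[0,0,0.03,0],[0,0,0.03,0],[0,0,0.022,0],[0,0,0.01,0],[0,0,0.003,0]]])

```text
time_s: 46.88
position: [0.5265, 0.4499, 0.0044]
ee_rot: [[-0.997, 0.078, -0.003], [0.078, 0.997, -0.003], [0.003, -0.003, -1.0]]
ft_force: [0.1, -0.1, 0.3]
finger_gap: 0.702
grip_force: 0.0
```

carry_out(commands=[[[0,0,0,0],[0,0,0,0],[0,0,0,0],[0,0,0,0],[0,0,0,0],[0,0,0,0],[0,0,0,0],[0,0,0,0]]], grip=0.03)

```text
time_s: 47.55
position: [0.5281, 0.4528, 0.0081]
ee_rot: [[-0.997, 0.077, 0.002], [0.077, 0.997, 0.001], [-0.002, 0.002, -1.0]]
ft_force: [-0.0, -0.4, 6.9]
finger_gap: 0.469
grip_force: 61.0
```

carry_out(commands=[[[0,0,-0.005,0],[0,0,-0.015,0],[0,0,-0.02,0],[0,0,-0.02,0],[0,0,-0.02,0],[0,0,-0.01,0],[0,0,0,0],[0,0,0,0]]])

```text
time_s: 48.22
position: [0.5273, 0.4523, 0.0966]
ee_rot: [[-0.997, 0.077, 0.001], [0.077, 0.997, 0.001], [-0.001, 0.001, -1.0]]
ft_force: [-0.7, -1.0, -0.5]
finger_gap: 0.473
grip_force: 60.6
```

carry_out(commands=[[[-0.0126,-0.0286,0,0],[-0.0126,-0.0286,0,0],[-0.0126,-0.0286,0,0],[-0.0126,-0.0286,0,0],[-0.0126,-0.0286,0,0],[-0.0126,-0.0286,0,0],[-0.0126,-0.0286,0,0],[-0.0126,-0.0286,0,0]]])

```text
time_s: 48.88
position: [0.6092, 0.2143, 0.0944]
ee_rot: [[-0.997, 0.077, -0.003], [0.077, 0.997, -0.001], [0.003, -0.001, -1.0]]
ft_force: [0.5, 0.4, -0.2]
finger_gap: 0.471
grip_force: 60.7
```

```bash
python3 -c "
from h import *
to(.61,.215,.011,175.6)"
```

```text
t 48.88 pos [0.6092 0.2143 0.0944] psi 175.60 gap 0.0402 grip 60.7 F [ 0.5  0.4 -0.2] q6 24
 shift tool [-0.001   0.0009  0.0834] turn 0.0001
```

carry_out(commands=[[[0,0,0.02,0],[0,0,0.02,0],[0,0,0.02,0],[0,0,0.015,0],[0,0,0.007,0],[0,0,0.002,0],[0,0,0,0],[0,0,0,0]]])

```text
time_s: 49.55
position: [0.6105, 0.2165, 0.0129]
ee_rot: [[-0.997, 0.077, 0.001], [0.077, 0.997, 0.0], [-0.0, 0.0, -1.0]]
ft_force: [0.5, 0.4, -1.1]
finger_gap: 0.472
grip_force: 60.7
```

carry_out(commands=[[[0,0,0,0],[0,0,0,0],[0,0,0,0],[0,0,0,0],[0,0,0,0],[0,0,0,0],[0,0,-0.01,0],[0,0,-0.02,0]]], grip=0.06)

```text
time_s: 50.22
position: [0.608, 0.2154, 0.0408]
ee_rot: [[-0.997, 0.077, -0.005], [0.077, 0.997, -0.002], [0.004, -0.002, -1.0]]
ft_force: [-0.6, 0.5, -0.1]
finger_gap: 0.703
grip_force: 0.0
```

carry_out(commands=[[[0,0,-0.03,0],[0,0,-0.04,0],[0,0,-0.04,0],[0,0,-0.04,0],[0.02,0.02,-0.02,0],[0.02,0.03,0,0],[0.02,0.03,0,0],[0.02,0.03,0,0]]])

```text
time_s: 50.88
position: [0.5385, 0.333, 0.2144]
ee_rot: [[-0.997, 0.078, 0.002], [0.078, 0.997, 0.001], [-0.002, 0.001, -1.0]]
ft_force: [1.0, -0.1, -1.2]
finger_gap: 0.702
grip_force: 0.0
```

carry_out(commands=[[[0,0.03,0,0],[0,0.03,0,0],[0,0.03,0,0],[0,0.03,0,0],[0,0,0,0],[0,0,0,0],[0,0,0,0],[0,0,0,0]]])

```text
time_s: 51.55
position: [0.5481, 0.4506, 0.2129]
ee_rot: [[-0.997, 0.078, 0.0], [0.078, 0.997, -0.0], [-0.0, -0.0, -1.0]]
ft_force: [-0.5, 0.6, 0.4]
finger_gap: 0.704
grip_force: 0.0
```

```bash
python3 - <<'E'
from h import *
to(0,0,0)
lids("top","tend");i=arm.camera_info("top");C=cloud(i,arm.snapshot("top")[1]);z=C[...,2]
for mk,s,c in blobs((z>.024)&(z<.08)&(C[...,1]>.12)&(C[...,1]<.4)&(C[...,0]>.3)&(C[...,0]<.75),10):print(c.round(),C[mk].mean(0).round(3))
caps("wend")
m=(z>.04)&(z<.09)&(C[...,0]>.69)&(C[...,0]<.76)&(C[...,1]>-.25)&(C[...,1]<-.17);print("creamer",C[m].mean(0).round(3))
E
```

```text
t 51.55 pos [0.5481 0.4506 0.2129] psi 175.55 gap 0.0601 grip 0.0 F [-0.5  0.6  0.4] q6 44
 shift tool [ 0.5115 -0.4917  0.2131] 
[250. 183.] [5.698e-01 1.000e-04 1.169e-01] [array([5.701e-01, 1.000e-04]), np.float64(0.0238)]
[293. 189.] [ 0.5562 -0.1408  0.1172] [array([ 0.5564, -0.1411]), np.float64(0.0237)]
[247. 213.] [0.4739 0.0061 0.1173] [array([0.4735, 0.0064]), np.float64(0.0236)]
[290. 219.] [ 0.4576 -0.1319  0.1175] [array([ 0.4575, -0.1322]), np.float64(0.0237)]
[246. 343.] [ 7.04e-02 -1.00e-04  1.19e-01] [array([ 0.0721, -0.0006]), np.float64(0.0439)]
[228. 350.] [0.0471 0.0552 0.1195] [array([0.0447, 0.0545]), np.float64(0.019)]
[219. 366.] [0.     0.0797 0.117 ] [array([-0.001 ,  0.0795]), np.float64(0.0057)]
[149. 145.] [0.699 0.346 0.056]
[148. 196.] [0.527 0.347 0.039]
[188. 174.] [0.608 0.216 0.03 ]
[187. 195.] [0.533 0.217 0.031]
[186. 237.] [0.391 0.208 0.063]
[ 11  23  24  37 293] [26. 43.] [0.3963 0.2246 0.0304] [array([0.3922, 0.2133]), np.float64(0.0184)]
[ 33 157  37  37 978] [ 51. 175.] [0.5347 0.2196 0.03  ] [array([0.5359, 0.2175]), np.float64(0.0214)]
[ 51 220  34  33 818] [ 67. 236.] [0.6085 0.2191 0.03  ] [array([0.6106, 0.2159]), np.float64(0.0216)]
[477 311  35  11 191] [496. 316.] [0.7698 0.7513 0.0303] [array([0.7693, 0.7526]), np.float64(0.0251)]
creamer [ 0.729 -0.21   0.053]
```

View pics/tend.png

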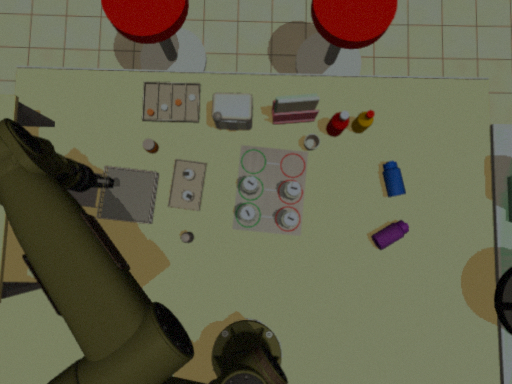

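The final top view shows the fulls at (250,183) and (247,213) in greens, the empties at (293,189) and (290,219) in reds, and both caps at (188,174) and (187,195) in the tray. The measured offsets are 5 mm or less, and the bystanders haven't moved. Handing in.

```bash
python3 -c "
from station import arm
print(arm.job_done())"
```

```text
the job is handed in; nothing more can be done
None
```

The job is handed in at about 52 s, though no verdict came back: both full pourers stand in green rings, both empties stand upright in red rings, both caps found in the basket are in the tin tray, and the bystanders are unmoved.

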